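# Load the brake pads on the bench slide and prop up the work lamp

### The job

Get the bench ready for a brake job: lay every loose brake pad in the steel slide tray while the tray is still at its loading end (the robot's left), then slide the loaded tray to the right along its rail until it clicks into the notch half-way along. Also fold the back stand of the pocket work lamp fully out and stand the lamp up on it on the bench, on the robot's side of the rail, close by (within about 30 cm) and squarely facing the tray in its notch. Leave the mug, the pump head and the spoke wrench where they are.

Things in the scene. Friction and masses are not known exactly. Their poses are not given: they have to be found in the camera images.
- rail: Bench slide, fixed to the bench: a low aluminium profile 500 mm long (along its y axis), 40 mm wide and 24 mm high, with a dark end stop 34 mm high at each end. Origin on the bench under the middle of the rail; x points across the rail away from the robot, y along it to the robot's left (it may be turned by up to 0.08 rad).
- tray (a joint): Travel of the tray in m along the rail's -y (to the robot's right): 0 at the left end stop (loading end), 0.150 in the half-way notch, 0.300 at the right end stop; starts in 0 to 0.05. About 1.2 N of friction, stays where left. From 10 mm before the notch a spring ball resists with up to about 11 N, then lets it drop in (the last 5 mm); about 9 N push it out again.
- tray_floor (a point): Centre of the inner floor of the tray, on its upper face, about 35 mm above the bench; x across the rail, y along it. The tray is an open steel tray 130 mm (x) by 150 mm (y) outside with walls 2 mm thick whose rims are 57 mm above the bench (22 mm above the floor).
- tray_knob (a point): Upright black push knob 21 mm in diameter on a bracket at the tray's left (+y) end, its axis 100 mm from the tray's centre, 25 mm from the end wall. Point on the axis, 60 mm above the bench; top at 73 mm, full width from 50 to 70 mm. May be gripped across or pushed.
- notch (a point): Fixed point: where tray_floor stands when the tray sits in the half-way notch.
- pad0: Cartridge brake pad, a dark green rubber bar 62 mm long (x), 16 mm wide (y), 14 mm high (the lower 10 mm are full width, the upper 4 mm are a rib 10 mm wide), 22 g. Three to six pads are present, the others are absent. Origin at the centre of its underside, z up.
- pad1: Cartridge brake pad, a dark green rubber bar 62 mm long (x), 16 mm wide (y), 14 mm high (the lower 10 mm are full width, the upper 4 mm are a rib 10 mm wide), 22 g. Three to six pads are present, the others are absent. Origin at the centre of its underside, z up.
- pad2: Cartridge brake pad, a dark green rubber bar 62 mm long (x), 16 mm wide (y), 14 mm high (the lower 10 mm are full width, the upper 4 mm are a rib 10 mm wide), 22 g. Three to six pads are present, the others are absent. Origin at the centre of its underside, z up.
- pad3: Cartridge brake pad, a dark green rubber bar 62 mm long (x), 16 mm wide (y), 14 mm high (the lower 10 mm are full width, the upper 4 mm are a rib 10 mm wide), 22 g. Three to six pads are present, the others are absent. Origin at the centre of its underside, z up.
- pad4: Cartridge brake pad, a dark green rubber bar 62 mm long (x), 16 mm wide (y), 14 mm high (the lower 10 mm are full width, the upper 4 mm are a rib 10 mm wide), 22 g. Three to six pads are present, the others are absent. Origin at the centre of its underside, z up.
- pad5: Cartridge brake pad, a dark green rubber bar 62 mm long (x), 16 mm wide (y), 14 mm high (the lower 10 mm are full width, the upper 4 mm are a rib 10 mm wide), 22 g. Three to six pads are present, the others are absent. Origin at the centre of its underside, z up.
- lamp: Pocket work lamp, black slab 120 mm long (x), 56 wide (y), 18 thick (z), 0.2 to 0.32 kg in all, face down at the start. Origin at the centre of its light face (underside at the start); x from its foot end to its top end, z out of its back; it shines along -z. On its fully open stand it leans back, x axis about 0.38 rad off vertical, on the back edge of its foot end and the stand's tip.
- stand (a joint): Opening of the lamp's stand in rad: 0 flat on the back, 0.72 fully out at its stop; starts in 0 to 0.15. Aluminium plate 30 mm wide (lamp's y), 6 thick, from its hinge 86 mm towards the foot end to a rubber foot 10 mm in diameter, 30 wide; folded, its mid-plane is 5.5 mm over the back. Friction about 0.025 N m, stays where left. Opening lifts the free end off the back.
- stand_hinge (a point): Hinge axis of the stand, on the lamp's back: lamp x = 35 mm, z = 23.5 mm; the axis runs along the lamp's y.
- stand_tip (a point): Centre of the rubber foot (10 mm diameter) at the free end of the stand, 86 mm from the hinge. Its height is about 5 mm when it stands on the bench.
- lamp_foot (a point): Middle of the back edge of the lamp's foot end (lamp x = -60 mm, z = 18 mm); on the bench when the lamp stands.
- bail_bar (a point): Middle of the cross bar of the lamp's hanging bail: a steel wire loop 9 mm thick on a nearly free hinge (lamp x = 56 mm, z = 9 mm, along y) at the top end. The bar runs along the lamp's y, 31 mm clear between the legs, 42 mm from the bail's hinge; at the start it lies straight out past the top end, 9 mm above the bench. Held by the bar, the lamp swings down and hangs top end up.
- mug: White ceramic mug, 80 mm in diameter, 92 mm high, standing to the right, between the rail and the fixed bench vise (175 mm high, a seat post in its jaws, centred about 580 mm to the robot's right); origin at the centre of its underside. Not to be moved.
- pump_head: Black plastic pump head, 90 x 26 x 37 mm, lying on the bench to the left. Not to be moved.
- spoke_wrench: Chrome round spoke wrench, 53 mm in diameter, 7 mm thick, lying on the bench to the left. Not to be moved.

How it is judged:
By the outcome, as a careful person would: the job done as asked, in the order asked, and still so for the second after the job is handed in, with the robot touching nothing.
Of pad0, pad1, pad2, pad3, pad4, pad5 only 3 to 6 are there at a start; the rules pass over those that are not, and their reading is None.
At some moment in a run one of pad0, pad1, pad2, pad3, pad4, pad5 may be knocked a few centimetres aside while the robot is not near it.
Once in a run the grip may slacken for a moment while it holds something.
It also fails if it takes over 210 s, if anything falls off the work surface, if the arm or the gripper's body presses on something with over 40 N, if the wrist force passes 120 N, or if a joint passes its speed limit or range.

### The arm

A 6-joint arm with a two-finger parallel gripper is mounted at the origin on the work surface. World frame = base frame: x ahead of the robot, y to its left, z up, the work surface at z = 0. Lengths are in m, angles in rad, forces in N, time in s.
With the tool pointing down it reaches from about 0.3 to 0.875 m from the base axis. Payload 6.4 kg.
Tool frame: the origin (TCP) lies between the finger pads; the fingertips stand 25 mm ahead of it and the grasp point (between the pads) lies 6 mm ahead of it; z points along the fingers, y is the line along which they close (so a half turn about z gives the same grasp; the last joint's range is limited). The gripper opens to 85 mm and grips with 20 to 120 N. Pads are 22 mm wide; open, the fingers measure 114 mm over their backs; the gripper's body (76 mm by 85 mm) begins 54 mm behind the grasp point. The pads swing forward as they close: fully open they stand 13 mm farther back than shut.
Start: joints at [1.079, 0.181, 1.607, -0, 1.354, -0.206], TCP at [0.162, 0.552, 0.256] pointing down, gripper open.
Joint ranges: [-2.99, 2.99], [-0.89, 2.07], [0.3, 2.58], [-1.14, 4.28], [0, 2.63], [-3.12, 3.12]. Speed limits (rad/s): [2.57, 2.57, 3.01, 3.14, 3.14, 3.14].

### API

Orientations are given as a unit quaternion [w, x, y, z].
In Python, from bench import ctrl gives the robot as it stands.
- The arm moves only by the tool servo_tool, never from a script. Its argument "series" is text: rows parted by semicolons, each of 7 numbers parted by spaces: the gripper command: -1 is fully open, 1 is shut, values between are in proportion, then the shift along the tool's x, y, z in m, then the turn, a rotation vector about the tool's x, y, z in degrees. A call has 1 to 12 rows; each row is the pose to reach, as a shift and turn from the pose commanded when the call began, along the tool's axes at that moment; what a row does not reach only later rows make up. A row lasts 1/12 s, in which the tool goes at most 41.7 mm and 7.16 degrees, less where a joint would pass 70% of its speed; a pose out of reach is approached as far as the arm can. A call with a gripper value outside its range is refused whole. The fingers move at their own pace and stop on an object; the grip force is fixed at half the most. Time passes only in rows, so rows that repeat a pose let the fingers close. It gives the time, the measured TCP pose, the force, the opening and the grip force at its end, in the units of the state.
- ctrl.get_obs(): the state, without advancing time (a new reading comes with each control period).
- ctrl.camera(name): name is "scene" or "top"; returns a dict with "img" (480x640x3 uint8, red, green, blue), "z_map" (480x640 float32, m along the optical axis (not along the pixel's ray), 0 where there is no reading), "fovy" (degrees; the focal length in pixels is half the picture's height over the tangent of half this angle, whatever the lens; pixels are square), "cx", "cy" (the principal point, pixels), "extrinsics" (4x4, takes a point from camera to world coordinates). Camera axes: x right, y down, z forward; pixel columns grow to the right and rows downward; lengths in m; the calibration is good to about 2 mm. A picture is of the moment at which its call begins.
- ctrl.hand_in(): hands the job in; it is judged then, once.
The state is a dict: "time_s": time; "q": joint angles; "dq": joint speeds; "joint_efforts": joint torques, N m; "eef_pos": TCP position; "eef_rot": TCP orientation; "wrist_force": force on the tool from outside, world axes, zero at the start; "torque": the same for the moment, N m; "opening": opening from 0.0 (shut) to 1.0 (fully open); "grasp_force": force on a finger pad.
Only numpy, scipy, OpenCV 4.12 (cv2) and the standard library are available. Lean on these libraries where they do the work, as an engineer would, in place of code of your own. Each camera call takes 0.05 s, during which the arm holds its last target. There are 200 camera calls.

## Working session

There is one attempt and no reset: what is moved stays moved. The work goes in short steps, Python scripts to look and compute and a tool call to move; the robot and the scene stay as the last step left them, time stands still between calls to the robot, and variables do not carry over. Pictures are saved under pics/ and viewed, at most 14 in all, crops included, and the job is handed in when it is done.

Besides the shell and the picture viewer there is one more tool, called after "Call:" as name(argument=value, ...) on one line, values as JSON. servo_tool: Moves the arm, as the interface text tells. Its arguments: {"type":"object","properties":{"series":{"type":"string"}},"required":["series"]}

```bash
ls; mkdir -p pics
cat > h.py <<'E'
import numpy as np, cv2
from bench import ctrl
from scipy.spatial.transform import Rotation as R
def cam(n):
    c=ctrl.camera(n); c['f']=240/np.tan(np.radians(c['fovy'])/2); return c
def pts(c):
    v,u=np.mgrid[0:480,0:640]; z=c['z_map']
    P=np.stack([(u-c['cx'])/c['f']*z,(v-c['cy'])/c['f']*z,z],-1)
    E=c['extrinsics']; return P@E[:3,:3].T+E[:3,3]
def save(c,n): cv2.imwrite('pics/'+n+'.png',c['img'][:,:,::-1])
def ray(c,u,v,h):
    E=c['extrinsics']; d=E[:3,:3]@np.array([(u-c['cx'])/c['f'],(v-c['cy'])/c['f'],1]); o=E[:3,3]
    return o+d*(h-o[2])/d[2]
def pose():
    o=ctrl.get_obs(); q=o['eef_rot']; return np.array(o['eef_pos']),R.from_quat([q[1],q[2],q[3],q[0]])
E
python3 - <<'E'
from h import *
for n in('top','scene'):
    c=cam(n); save(c,n+'0'); print(n,c['f'],c['cx'],c['cy'],c['extrinsics'].round(3).tolist())
o=ctrl.get_obs(); print(o)
E
```

```text
pics
top 514.8198868030361 320.7168590824893 242.08183615646098 [[0.02, -0.989, 0.145, 0.379], [-1.0, -0.017, 0.021, 0.013], [-0.018, -0.145, -0.989, 1.182], [0.0, 0.0, 0.0, 1.0]]
scene 455.717051976936 310.8268016014296 236.10160726263643 [[-0.498, 0.471, -0.728, 1.281], [0.867, 0.283, -0.41, 0.451], [0.013, -0.835, -0.549, 0.633], [0.0, 0.0, 0.0, 1.0]]
{'time_s': 0.1, 'q': array([ 1.07871347e+00,  1.81474382e-01,  1.60792949e+00, -4.86336572e-06,
        1.35382137e+00, -2.06298960e-01]), 'dq': array([ 4.06372120e-04, -1.77829658e-03, -1.45370857e-03, -1.24282362e-03,
       -6.66516616e-04, -8.44368333e-05]), 'joint_efforts': array([ 5.19974692e-04, -4.45882487e+01, -3.52236485e+01, -3.32985128e-04,
        4.23056219e-03, -2.43068337e-05]), 'eef_pos': array([0.16185291, 0.55125582, 0.25545955]), 'eef_rot': array([-2.77053324e-04,  1.42405613e-01,  9.89808050e-01, -7.67841091e-04]), 'wrist_force': array([ 0.55641004, -0.86071063, -0.02693695]), 'torque': array([-0.01456891, -0.00549717, -0.00732425]), 'grasp_force': 0.0, 'opening': 0.9989214195914726}
```

View pics/top0.png

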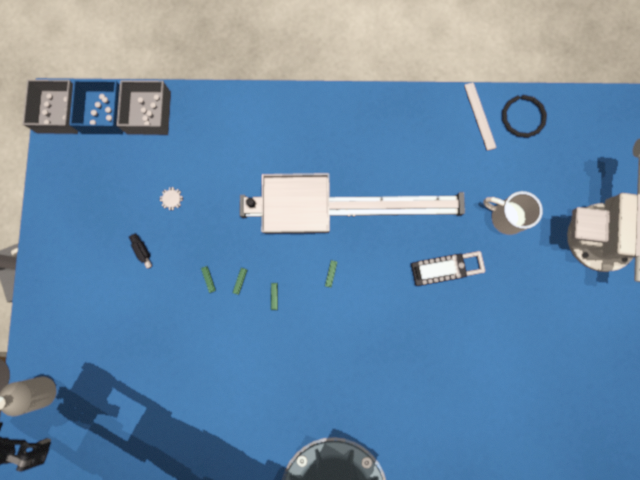

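View pics/scene0.png

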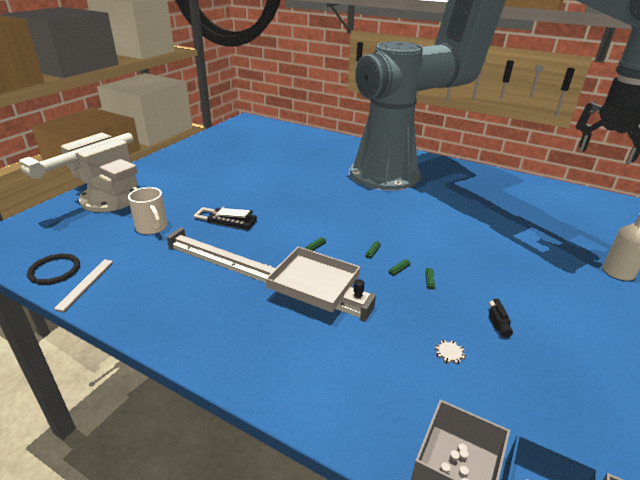

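The top view shows four green pads at (208,279), (240,281), (275,296) and (331,274). The tray is at (295,203), its knob at (251,203), and the lamp at (440,270) with its bail to the right. The mug is at (516,212). Next I measure them.

```bash
cat >> h.py <<'E'
def pads(c):
    P=pts(c); hsv=cv2.cvtColor(c['img'],cv2.COLOR_RGB2HSV)
    m=cv2.inRange(hsv,(45,80,20),(85,255,255)); cs,_=cv2.findContours(m,0,2); out=[]
    for k in cs:
        if cv2.contourArea(k)<40: continue
        mm=np.zeros((480,640),np.uint8); cv2.drawContours(mm,[k],-1,1,-1); z=np.median(P[mm>0][:,2])
        q=np.array([ray(c,u,v,z)[:2] for u,v in k[:,0,:]],np.float32)*1000
        (x,y),(w,h),a=cv2.minAreaRect(q); b=a if w>h else a+90
        out.append((round(x/1000,4),round(y/1000,4),round(float(z),4),round(b%180,1),round(max(w,h)),round(min(w,h)))) # angle of long axis from world x
    return out
E
python3 - <<'E'
from h import *
for n in('top','scene'):
    c=cam(n); P=pts(c); print(n)
    for p in pads(c): print(p)
    if n=='top':
        g=lambda u,v:P[v,u].round(3).tolist()
        print('tray floor',g(295,203),'rim L',[g(262,v) for v in(180,203,230)],'rimR',[g(329,v) for v in (180,203,230)],'knob',g(251,203),'bench',g(380,300))
        print('endstops',g(243,207),g(461,204),'mug',g(530,212))
        # height map regions
        def reg(u0,u1,v0,v1,z0,z1):
            m=np.zeros((480,640),np.uint8); m[v0:v1,u0:u1]=((P[v0:v1,u0:u1,2]>z0)&(P[v0:v1,u0:u1,2]<z1)); Q=P[m>0]
            r=cv2.minAreaRect((Q[:,:2]*1000).astype(np.float32)); return len(Q),r,Q[:,2].mean().round(4)
        print('lamp body',reg(400,472,245,295,.010,.04)); print('bail',reg(455,495,245,285,.005,.013)); print('lamp all',reg(400,495,240,300,.006,.05))
        print('lampz'); print((P[250:288:3,408:490:4,2]*1000).round(0).astype(int))
        print('tray rim',reg(255,340,165,245,.048,.066)); print('tray floor',reg(255,340,165,245,.028,.042)); print('knob',reg(240,260,190,215,.062,.085))
        print('rail',reg(332,455,190,220,.015,.03))
        print('mug',reg(480,550,180,245,.08,.1))
        print('stand');
E
```

```text
top
tray floor [0.637, 0.098, 0.033] rim L [[0.684, 0.172, 0.053], [0.63, 0.17, 0.058], [0.569, 0.168, 0.054]] rimR [[0.379, 0.013, 1.182], [0.64, 0.02, 0.022], [0.581, 0.019, 0.002]] knob [0.626, 0.192, 0.073] bench [0.421, -0.1, -0.002]
endstops [0.379, 0.013, 1.182] [0.64, -0.28, 0.031] mug [0.623, -0.432, 0.038]
lamp body (1339, ((493.5367736816406, -240.5992431640625), (55.918025970458984, 142.41171264648438), 11.6876802444458), np.float64(0.0232))
bail (159, ((510.5555725097656, -314.637939453125), (89.51599884033203, 71.46128845214844), 71.49089050292969), np.float64(0.0105))
lamp all (1524, ((491.7239074707031, -258.73284912109375), (125.34020233154297, 194.5334930419922), 2.830368995666504), np.float64(0.022))
lampz
[[   0   -1   -1    2   -1   -1    0    1    0    3    1   -1    0    0
     5   -1    0    0    0    0   -3]
 [  -3    0    2    1   -1   -7   -1   -1   -1    0    6    1   -4    2
    -1   -1   12   15   13    3   -3]
 [  -2   -4    1    1   -5   -1    1   -8   -1   -3   18   20   18   18
    14   12   10   -2   11    2   -1]
 [   0   -5   -1    2    1    0   1
[... 1214 characters left out ...]
r (3550, ((631.7300415039062, 97.79080200195312), (130.0844268798828, 183.00730895996094), 1.6410878896713257), np.float64(0.0351))
knob (75, ((629.1600341796875, 196.16204833984375), (19.81825065612793, 19.768125534057617), 25.767526626586914), np.float64(0.0713))
rail (1341, ((637.4012451171875, -126.75259399414062), (41.20091247558594, 280.3520202636719), 1.8222551345825195), np.float64(0.0218))
mug (362, ((615.1195678710938, -395.4002685546875), (78.83760070800781, 81.36382293701172), 21.28174591064453), np.float64(0.0887))
stand
scene
(0.4662, 0.2928, 0.0112, 20.8, 71, 15)
(0.4629, 0.2216, 0.0106, 163.6, 69, 20)
(0.4305, 0.1422, 0.0111, 1.8, 71, 17)
(0.479, 0.015, 0.0116, 168.2, 59, 22)
```

Run:
```python
from h import *
a=cam('top'); b=cam('scene')
x=cv2.resize(a['img'][235:305,395:505],None,fx=5,fy=5,interpolation=2); y=cv2.resize(b['img'][195:240,185:270],None,fx=6,fy=6,interpolation=2)
w=max(x.shape[1],y.shape[1]); f=lambda i:cv2.copyMakeBorder(i,0,0,0,w-i.shape[1],0)
o=np.vstack([f(x),f(y)]); o=o[:600]; cv2.imwrite('pics/lamp0.png',o[:,:,::-1]); print(o.shape)
```

```text
(600, 550, 3)
```

View pics/lamp0.png

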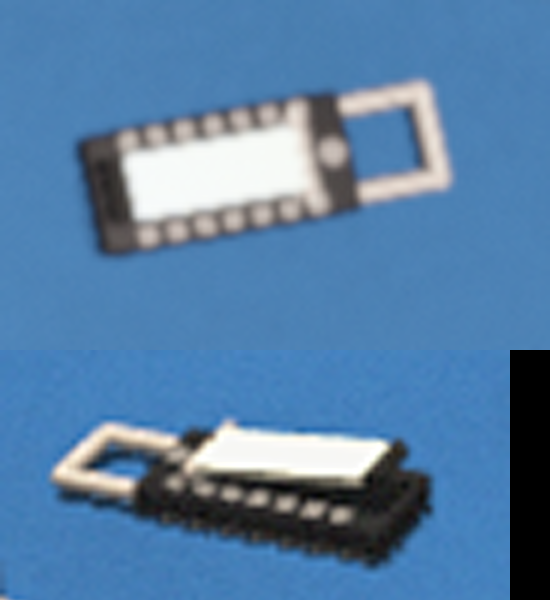

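The lamp's foot end is on the left, at crop (90,200), and its bail is on the right, at crop (440,135). The stand is slightly open, with its tip at the foot end. Next I refine the pads and lamp from the top view.

Run:
```python
from h import *
c=cam('top'); I=c['img'].astype(int); P=pts(c)
print(c['img'][279,208],c['img'][300,380])
m=((I[...,1]>I[...,2]+10)&(I[...,1]>I[...,0]+10)).astype(np.uint8); m[:240]=0; m[330:]=0
cs,_=cv2.findContours(m,0,2)
for k in cs:
    if cv2.contourArea(k)<30: continue
    q=np.array([ray(c,u,v,.010)[:2] for u,v in k[:,0,:]],np.float32)*1000
    (x,y),(w,h),a=cv2.minAreaRect(q); b=a if w>h else a+90
    print('pad',round(x),round(y),'ang',round((b+90)%180-90,1),round(max(w,h)),round(min(w,h)))
co=[ray(c,u,v,.018) for u,v in((411,264),(415.6,285.4),(462,254.4),(466.4,276))]
print(np.round(co,4)[:,:2], 'len',np.linalg.norm(co[2]-co[0]),'wid',np.linalg.norm(co[1]-co[0]))
cen=sum(co)/4; d=(co[2]+co[3]-co[0]-co[1])/2; d/=np.linalg.norm(d); print('cen',cen.round(4),'xl',d.round(3),'ang',np.degrees(np.arctan2(d[1],d[0])))
bb=[ray(c,u,v,.0135) for u,v in((481,251),(485.4,272.6))]; print('bail end',np.round(bb,4)[:,:2], 'dist from cen',(sum(bb)/2-cen)@d)
# white plate extents
w=(I[...,:].min(-1)>200); w=w.astype(np.uint8); w[:245]=0;w[295:]=0;w[:,:412]=0;w[:,458:]=0
ys,xs=np.nonzero(w); Q=P[ys,xs]; s=(Q-cen)@d; A=np.polyfit(s,Q[:,2],1); print('plate slope',A, s.min(),s.max()); n=np.array([-d[1],d[0],0]); print('lat',((Q-cen)@n).mean())
```

```text
[103 143 103] [ 80 134 187]
pad 425 143 ang 1.8 59 11
pad 459 221 ang -17.1 58 14
pad 461 294 ang 21.3 58 14
pad 479 14 ang -13.1 59 13
[[ 0.5028 -0.1678]
 [ 0.4546 -0.1778]
 [ 0.5267 -0.2831]
 [ 0.4778 -0.292 ]] len 0.11778139458937817 wid 0.04922883511874339
cen [ 0.4905 -0.2302  0.018 ] xl [ 0.201 -0.98   0.   ] ang -78.38922417654139
bail end [[ 0.5358 -0.3275]
 [ 0.4867 -0.3361]] dist from cen 0.10368395954067862
plate slope [-0.10783689  0.0299956 ] -0.0451593978713552 0.03906364482523238
lat 0.0019475491814067427
```

```bash
cat >> h.py <<'E'
def plan(s,ts): # tool-down poses (x,y,z,xangle deg); prints each shift/turn relative to previous pose
    for t in ts:
        a=np.radians(s[3]); d=np.array(t[:3])-np.array(s[:3])
        print(t,'->',np.round([d[0]*np.cos(a)+d[1]*np.sin(a),d[0]*np.sin(a)-d[1]*np.cos(a),-d[2]],4),'rz',round(s[3]-t[3],2)); s=t
E
python3 -c "
from h import *
plan((.1619,.5513,.2555,163.63),[(.463,.293,.12,201.3),(.660,.132,.12,92),(.461,.221,.12,162.9),(.604,.132,.12,92)])"
```

```text
(0.463, 0.293, 0.12, 201.3) -> [-0.3617 -0.163   0.1355] rz -37.67
(0.66, 0.132, 0.12, 92) -> [-0.1251 -0.2216 -0.    ] rz 109.3
(0.461, 0.221, 0.12, 162.9) -> [ 0.0959 -0.1958 -0.    ] rz -70.9
(0.604, 0.132, 0.12, 92) -> [-0.1628 -0.043  -0.    ] rz 70.9
```

Call:
servo_tool(series="-0.2 -0.3617 -0.163 0.1355 0 0 -37.67;-0.2 -0.3617 -0.163 0.1355 0 0 -37.67;-0.2 -0.3617 -0.163 0.1355 0 0 -37.67;-0.2 -0.3617 -0.163 0.1355 0 0 -37.67;-0.2 -0.3617 -0.163 0.1355 0 0 -37.67;-0.2 -0.3617 -0.163 0.1355 0 0 -37.67;-0.2 -0.3617 -0.163 0.1355 0 0 -37.67;-0.2 -0.3617 -0.163 0.1355 0 0 -37.67;-0.2 -0.3617 -0.163 0.1355 0 0 -37.67;-0.2 -0.3617 -0.163 0.1355 0 0 -37.67;-0.2 -0.3617 -0.163 0.1355 0 0 -37.67;-0.2 -0.3617 -0.163 0.1355 0 0 -37.67")

```text
time_s: 1.35
eef_pos: [0.4654, 0.2902, 0.1193]
eef_rot: [-0.001, -0.182, 0.983, -0.001]
wrist_force: [1.0, 0.6, -0.3]
opening: 0.6
grasp_force: 0.0
```

Call:
servo_tool(series="-0.2 0 0 0 0 0 0;-0.2 0 0 0 0 0 0;-0.2 0 0 0.04 0 0 0;-0.2 0 0 0.075 0 0 0;-0.2 0 0 0.09 0 0 0;-0.2 0 0 0.09 0 0 0;-0.2 0 0 0.09 0 0 0;0.9 0 0 0.09 0 0 0;0.9 0 0 0.09 0 0 0;0.9 0 0 0.09 0 0 0;0.9 0 0 0.09 0 0 0;0.9 0 0 0.09 0 0 0")

```text
time_s: 2.35
eef_pos: [0.4644, 0.2941, 0.0329]
eef_rot: [0.002, -0.185, 0.983, 0.0]
wrist_force: [-1.9, 1.0, 6.8]
opening: 0.145
grasp_force: 58.6
```

Call:
servo_tool(series="0.9 0 0 0 0 0 0;0.9 0 0 0 0 0 0;0.9 0 0 -0.04 0 0 0;0.9 0 0 -0.08 0 0 0;0.9 0 0 -0.09 0 0 0;0.9 0 0 -0.09 0 0 0;0.9 0 0 -0.09 0 0 0")

```text
time_s: 2.93
eef_pos: [0.4639, 0.2936, 0.1222]
eef_rot: [0.002, -0.185, 0.983, 0.0]
wrist_force: [0.2, 0.2, -1.1]
opening: 0.149
grasp_force: 58.6
```

Call:
servo_tool(series="0.9 -0.1251 -0.2216 0 0 0 109.3;0.9 -0.1251 -0.2216 0 0 0 109.3;0.9 -0.1251 -0.2216 0 0 0 109.3;0.9 -0.1251 -0.2216 0 0 0 109.3;0.9 -0.1251 -0.2216 0 0 0 109.3;0.9 -0.1251 -0.2216 0 0 0 109.3;0.9 -0.1251 -0.2216 0 0 0 109.3;0.9 -0.1251 -0.2216 0 0 0 109.3;0.9 -0.1251 -0.2216 0 0 0 109.3;0.9 -0.1251 -0.2216 0 0 0 109.3;0.9 -0.1251 -0.2216 0 0 0 109.3;0.9 -0.1251 -0.2216 0 0 0 109.3")

```text
time_s: 3.93
eef_pos: [0.6588, 0.1321, 0.1182]
eef_rot: [-0.002, 0.537, 0.843, -0.001]
wrist_force: [0.2, 0.4, 0.6]
opening: 0.145
grasp_force: 58.7
```

Call:
servo_tool(series="0.9 0 0 0 0 0 36;0.9 0 0 0 0 0 36;0.9 0 0 0 0 0 36;0.9 0 0 0 0 0 36;0.9 0 0 0 0 0 36;0.9 0 0 0 0 0 36")

```text
time_s: 4.43
eef_pos: [0.6589, 0.1322, 0.1184]
eef_rot: [-0.001, 0.771, 0.637, -0.001]
wrist_force: [-0.1, -0.2, -0.5]
opening: 0.143
grasp_force: 58.7
```

Call:
servo_tool(series="0.9 0 0 0 0 0 -12.7;0.9 0 0 0 0 0 -12.7;0.9 0 0 0.035 0 0 -12.7;0.9 0 0 0.048 0 0 -12.7;0.9 0 0 0.048 0 0 -12.7;0.9 0 0 0.048 0 0 -12.7;0.35 0 0 0.048 0 0 -12.7;0.35 0 0 0.048 0 0 -12.7;0.35 0 0 0.048 0 0 -12.7;0.35 0 0 0.02 0 0 -12.7;0.35 0 0 0 0 0 -12.7;0.35 0 0 0 0 0 -12.7")

```text
time_s: 5.43
eef_pos: [0.6636, 0.1325, 0.1269]
eef_rot: [0.003, 0.694, 0.72, 0.003]
wrist_force: [0.5, 0.4, 1.0]
opening: 0.324
grasp_force: 0.0
```

```bash
cat >> h.py <<'E'
def toppads(c):
    I=c['img'].astype(int); P=pts(c)
    m=((I[...,1]>I[...,2]+10)&(I[...,1]>I[...,0]+10)).astype(np.uint8); m[:160]=0; m[340:]=0; m[:,:150]=0; m[:,500:]=0
    for k in cv2.findContours(m,0,2)[0]:
        if cv2.contourArea(k)<30: continue
        mm=np.zeros((480,640),np.uint8); cv2.drawContours(mm,[k],-1,1,-1); z=np.median(P[mm>0][:,2]); z=.010 if z<.02 else .045
        q=np.array([ray(c,u,v,z)[:2] for u,v in k[:,0,:]],np.float32)*1000
        (x,y),(w,h),a=cv2.minAreaRect(q); b=a if w>h else a+90
        print('pad',round(x),round(y),'z',z,'ang',round((b+90)%180-90,1),round(max(w,h)),round(min(w,h)))
def now():
    p,r=pose(); X=r.as_matrix()[:,0]; return (*p.round(4),round(np.degrees(np.arctan2(X[1],X[0]))%360,2))
E
python3 - <<'E'
from h import *
c=cam('top'); toppads(c); save(c,'t1'); s=now(); print(s); s=(s[0],s[1],.12,s[3])
plan(s,[(.461,.221,.12,162.9),(.604,.132,.12,92)])
E
```

```text
pad 479 14 z 0.01 ang -13.0 59 13
(np.float64(0.6627), np.float64(0.1324), np.float64(0.1249), np.float64(92.07))
(0.461, 0.221, 0.12, 162.9) -> [ 0.0958 -0.1984 -0.    ] rz -70.83
(0.604, 0.132, 0.12, 92) -> [-0.1628 -0.043  -0.    ] rz 70.9
```

Run:
```python
from h import *
c=cam('scene')
for p in pads(c): print(p)
print(now())
P=pts(c);
```

```text
(0.6653, 0.133, 0.0465, 93.5, 52, 22)
(0.4635, 0.2218, 0.0111, 163.6, 69, 20)
(0.4304, 0.1421, 0.0114, 2.1, 70, 17)
(np.float64(0.6614), np.float64(0.1323), np.float64(0.1229), np.float64(92.06))
```

Call:
servo_tool(series="-0.2 0.0959 -0.1958 0 0 0 -70.9;-0.2 0.0959 -0.1958 0 0 0 -70.9;-0.2 0.0959 -0.1958 0 0 0 -70.9;-0.2 0.0959 -0.1958 0 0 0 -70.9;-0.2 0.0959 -0.1958 0 0 0 -70.9;-0.2 0.0959 -0.1958 0 0 0 -70.9;-0.2 0.0959 -0.1958 0 0 0 -70.9;-0.2 0.0959 -0.1958 0 0 0 -70.9;-0.2 0.0959 -0.1958 0 0 0 -70.9;-0.2 0.0959 -0.1958 0 0 0 -70.9;-0.2 0.0959 -0.1958 0 0 0 -70.9;-0.2 0.0959 -0.1958 0 0 0 -70.9")

```text
time_s: 6.53
eef_pos: [0.4605, 0.221, 0.1201]
eef_rot: [-0.001, 0.15, 0.989, -0.0]
wrist_force: [-0.7, 0.4, -0.1]
opening: 0.606
grasp_force: 0.0
```

Call:
servo_tool(series="-0.2 0 0 0 0 0 0;-0.2 0 0 0 0 0 0;-0.2 0 0 0 0 0 0;-0.2 0 0 0 0 0 0")

```text
time_s: 6.87
eef_pos: [0.4611, 0.2211, 0.1207]
eef_rot: [-0.0, 0.149, 0.989, -0.0]
wrist_force: [0.5, 0.7, 0.5]
opening: 0.597
grasp_force: 0.0
```

Call:
servo_tool(series="-0.2 0 0 0.04 0 0 0;-0.2 0 0 0.08 0 0 0;-0.2 0 0 0.09 0 0 0;-0.2 0 0 0.09 0 0 0;-0.2 0 0 0.09 0 0 0;-0.2 0 0 0.09 0 0 0;-0.2 0 0 0.09 0 0 0")

```text
time_s: 7.45
eef_pos: [0.463, 0.2216, 0.0331]
eef_rot: [0.002, 0.148, 0.989, 0.001]
wrist_force: [0.9, -0.4, -0.0]
opening: 0.6
grasp_force: 0.0
```

Call:
servo_tool(series="0.9 0 0 0 0 0 0;0.9 0 0 0 0 0 0;0.9 0 0 0 0 0 0;0.9 0 0 0 0 0 0;0.9 0 0 0 0 0 0;0.9 0 0 0 0 0 0;0.9 0 0 -0.04 0 0 0;0.9 0 0 -0.08 0 0 0;0.9 0 0 -0.09 0 0 0;0.9 0 0 -0.09 0 0 0;0.9 0 0 -0.09 0 0 0;0.9 0 0 -0.09 0 0 0")

```text
time_s: 8.45
eef_pos: [0.4601, 0.2209, 0.1197]
eef_rot: [-0.001, 0.148, 0.989, -0.0]
wrist_force: [-0.1, -0.6, -1.0]
opening: 0.157
grasp_force: 58.7
```

Call:
servo_tool(series="0.9 -0.1628 -0.043 0 0 0 70.9;0.9 -0.1628 -0.043 0 0 0 70.9;0.9 -0.1628 -0.043 0 0 0 70.9;0.9 -0.1628 -0.043 0 0 0 70.9;0.9 -0.1628 -0.043 0 0 0 70.9;0.9 -0.1628 -0.043 0 0 0 70.9;0.9 -0.1628 -0.043 0 0 0 70.9;0.9 -0.1628 -0.043 0 0 0 70.9;0.9 -0.1628 -0.043 0 0 0 70.9;0.9 -0.1628 -0.043 0 0 0 70.9;0.9 -0.1628 -0.043 0 0 0 70.9;0.9 -0.1628 -0.043 0 0 0 70.9")

```text
time_s: 9.45
eef_pos: [0.603, 0.1322, 0.1189]
eef_rot: [-0.001, 0.693, 0.721, -0.001]
wrist_force: [0.1, -0.8, -0.8]
opening: 0.152
grasp_force: 58.7
```

Call:
servo_tool(series="0.9 0 0 0 0 0 0;0.9 0 0 0.04 0 0 0;0.9 0 0 0.05 0 0 0;0.9 0 0 0.05 0 0 0;0.9 0 0 0.05 0 0 0;0.9 0 0 0.05 0 0 0;0.35 0 0 0.05 0 0 0;0.35 0 0 0.05 0 0 0;0.35 0 0 0.05 0 0 0;0.35 0 0 0.02 0 0 0;0.35 0 0 0 0 0 0;0.35 0 0 0 0 0 0")

```text
time_s: 10.45
eef_pos: [0.6069, 0.1325, 0.1253]
eef_rot: [0.002, 0.694, 0.72, 0.003]
wrist_force: [1.0, 1.0, -0.0]
opening: 0.323
grasp_force: 0.0
```

Run:
```python
from h import *
for p in pads(cam('scene')): print(p)
toppads(cam('top'))
plan((.604,.132,.12,92),[(.429,.1422,.12,181.8),(.604,.060,.12,92),(.479,.0145,.12,166.9),(.660,.060,.12,92)])
```

```text
(0.6662, 0.1377, 0.047, 93.0, 54, 23)
(0.6094, 0.1457, 0.0573, 120.9, 56, 23)
(0.4304, 0.1421, 0.011, 1.8, 71, 17)
(0.4815, 0.0143, 0.0117, 169.5, 54, 22)
pad 479 14 z 0.01 ang -13.0 59 13
(0.429, 0.1422, 0.12, 181.8) -> [ 0.0163 -0.1745 -0.    ] rz -89.8
(0.604, 0.06, 0.12, 92) -> [-0.1723 -0.0877 -0.    ] rz 89.8
(0.479, 0.0145, 0.12, 166.9) -> [-0.0411 -0.1265 -0.    ] rz -74.9
(0.66, 0.06, 0.12, 92) -> [-0.166   0.0853 -0.    ] rz 74.9
```

Run:
```python
from h import *
c=cam('scene'); cv2.imwrite('pics/t2.png',cv2.resize(c['img'][190:330,240:420],None,fx=4,fy=4)[:,:,::-1])
```

```text
(no output)
```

View pics/t2.png

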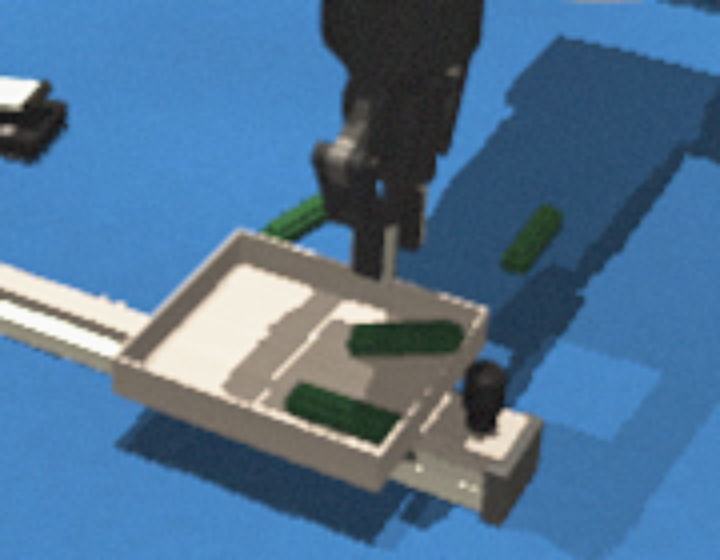

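The crop shows the first pad flat at (340,412). The second, at (405,338), is skewed and seems propped on the left end wall. I'll measure its tilt.

Run:
```python
from h import *
c=cam('scene'); P=pts(c); hsv=cv2.cvtColor(c['img'],cv2.COLOR_RGB2HSV)
m=cv2.inRange(hsv,(45,80,20),(85,255,255)); n,l,st,ce=cv2.connectedComponentsWithStats(m)
for i in range(1,n):
    if st[i,4]<40: continue
    Q=P[l==i]; 
    if Q[:,2].mean()<.03: continue
    mu=np.median(Q,0); Q=Q[np.linalg.norm(Q-mu,axis=1)<.05]; u,s,v=np.linalg.svd(Q-Q.mean(0)); t=(Q-Q.mean(0))@v[0]
    print(ce[i],Q.mean(0).round(4),v[0].round(3),np.percentile(t,[1,99]).round(3), [ (Q.mean(0)+v[0]*k).round(3).tolist() for k in np.percentile(t,[2,98])])
```

```text
[341.02339181 274.04678363] [0.6088 0.1444 0.0574] [ 0.075 -0.938 -0.34 ] [-0.026  0.03 ] [[0.607, 0.169, 0.066], [0.611, 0.117, 0.047]]
[324.59793814 292.70103093] [0.6652 0.1373 0.046 ] [ 0.041 -0.999 -0.013] [-0.027  0.026] [[0.664, 0.163, 0.046], [0.666, 0.112, 0.046]]
```

Call:
servo_tool(series="0.1 0.010 0.004 0 0 0 0;0.1 0.010 0.004 0 0 0 0;0.1 0.010 0.004 0 0 0 0;0.1 0.010 0.004 0.03 0 0 0;0.1 0.010 0.004 0.05 0 0 0;0.1 0.010 0.004 0.05 0 0 0;0.1 0.010 0.004 0.05 0 0 0;0.9 0.010 0.004 0.05 0 0 0;0.9 0.010 0.004 0.05 0 0 0;0.9 0.010 0.004 0.05 0 0 0;0.9 0.010 0.004 0.05 0 0 0;0.9 0.010 0.004 0.05 0 0 0")

```text
time_s: 11.65
eef_pos: [0.609, 0.1425, 0.0724]
eef_rot: [0.001, 0.694, 0.72, 0.001]
wrist_force: [0.2, 0.0, 4.9]
opening: 0.161
grasp_force: 60.3
```

Call:
servo_tool(series="0.9 0 0 -0.025 0 0 0;0.9 0 0 -0.025 0 0 0;0.9 -0.022 -0.004 -0.025 0 0 0;0.9 -0.022 -0.004 -0.025 0 0 0;0.9 -0.022 -0.004 -0.025 0 0 0;0.9 -0.022 -0.004 0.0 0 0 0;0.9 -0.022 -0.004 0.0 0 0 0;0.9 -0.022 -0.004 0.0 0 0 0")

```text
time_s: 12.32
eef_pos: [0.6044, 0.1207, 0.0702]
eef_rot: [-0.0, 0.694, 0.72, -0.0]
wrist_force: [0.7, 0.8, 0.3]
opening: 0.161
grasp_force: 61.8
```

Call:
servo_tool(series="0.35 0 0 0 0 0 0;0.35 0 0 0 0 0 0;0.35 0 0 0 0 0 0;0.35 0 0 -0.03 0 0 0;0.35 0 0 -0.05 0 0 0;0.35 0 0 -0.05 0 0 0;0.35 0 0 -0.05 0 0 0;0.35 0 0 -0.05 0 0 0")

```text
time_s: 12.98
eef_pos: [0.604, 0.1204, 0.1203]
eef_rot: [-0.0, 0.694, 0.72, -0.0]
wrist_force: [0.5, 0.2, -0.8]
opening: 0.327
grasp_force: 0.0
```

```bash
cat >> h.py <<'E'
def tray():
    c=cam('scene'); P=pts(c); hsv=cv2.cvtColor(c['img'],cv2.COLOR_RGB2HSV)
    m=cv2.inRange(hsv,(45,80,20),(85,255,255)); n,l,st,ce=cv2.connectedComponentsWithStats(m)
    for i in range(1,n):
        if st[i,4]<40: continue
        Q=P[l==i]; mu=np.median(Q,0); Q=Q[np.linalg.norm(Q-mu,axis=1)<.05]; u,s,v=np.linalg.svd(Q-Q.mean(0)); t=(Q-Q.mean(0))@v[0]
        print('pad',Q.mean(0).round(3),[(Q.mean(0)+v[0]*k).round(3).tolist() for k in np.percentile(t,[2,98])])
    K=P[(P[...,2]>.066)&(P[...,2]<.08)&(abs(P[...,0]-.629)<.02)&(P[...,1]>-.01)&(P[...,1]<.23)&(c['img'].max(-1)<90)]; print('knob',len(K),np.median(K,0).round(4) if len(K) else '')
E
python3 - <<'E'
from h import *
tray(); print(now())
E
```

```text
pad [0.492 0.011 0.011] [[0.475, 0.016, 0.009], [0.506, 0.006, 0.012]]
pad [0.431 0.142 0.01 ] [[0.397, 0.142, 0.011], [0.457, 0.142, 0.01]]
pad [0.609 0.123 0.046] [[0.607, 0.151, 0.046], [0.61, 0.095, 0.046]]
pad [0.665 0.137 0.046] [[0.664, 0.162, 0.046], [0.666, 0.111, 0.046]]
knob 71 [0.6328 0.1975 0.0715]
(np.float64(0.6037), np.float64(0.1203), np.float64(0.1197), np.float64(92.05))
```

Run:
```python
from h import *
plan((.604,.120,.12,92),[(.427,.1422,.12,181.8),(.664,.060,.12,92),(.479,.0145,.12,166.9),(.621,.057,.12,92)])
```

```text
(0.427, 0.1422, 0.12, 181.8) -> [ 0.0284 -0.1761 -0.    ] rz -89.8
(0.664, 0.06, 0.12, 92) -> [-0.2343 -0.0896 -0.    ] rz 89.8
(0.479, 0.0145, 0.12, 166.9) -> [-0.039  -0.1865 -0.    ] rz -74.9
(0.621, 0.057, 0.12, 92) -> [-0.1287  0.0736 -0.    ] rz 74.9
```

Call:
servo_tool(series="-0.2 0.0284 -0.1761 0 0 0 -85.8;-0.2 0.0284 -0.1761 0 0 0 -85.8;-0.2 0.0284 -0.1761 0 0 0 -85.8;-0.2 0.0284 -0.1761 0 0 0 -85.8;-0.2 0.0284 -0.1761 0 0 0 -85.8;-0.2 0.0284 -0.1761 0 0 0 -85.8;-0.2 0.0284 -0.1761 0 0 0 -85.8;-0.2 0.0284 -0.1761 0 0 0 -85.8;-0.2 0.0284 -0.1761 0 0 0 -85.8;-0.2 0.0284 -0.1761 0 0 0 -85.8;-0.2 0.0284 -0.1761 0 0 0 -85.8;-0.2 0.0284 -0.1761 0 0 0 -85.8")

```text
time_s: 14.03
eef_pos: [0.4265, 0.1423, 0.1196]
eef_rot: [-0.001, 0.016, 1.0, -0.0]
wrist_force: [0.2, -0.8, 0.2]
opening: 0.598
grasp_force: 0.0
```

Call:
servo_tool(series="-0.2 0 0 0 0 0 -4;-0.2 0 0 0 0 0 -4;-0.2 0 0 0 0 0 -4;-0.2 0 0 0.04 0 0 -4;-0.2 0 0 0.08 0 0 -4;-0.2 0 0 0.09 0 0 -4;-0.2 0 0 0.09 0 0 -4;-0.2 0 0 0.09 0 0 -4;-0.2 0 0 0.09 0 0 -4;-0.2 0 0 0.09 0 0 -4")

```text
time_s: 14.87
eef_pos: [0.4294, 0.1425, 0.0328]
eef_rot: [0.002, -0.016, 1.0, 0.0]
wrist_force: [0.8, -0.2, -0.4]
opening: 0.6
grasp_force: 0.0
```

Call:
servo_tool(series="0.9 0 0 0 0 0 0;0.9 0 0 0 0 0 0;0.9 0 0 0 0 0 0;0.9 0 0 0 0 0 0;0.9 0 0 0 0 0 0;0.9 0 0 0 0 0 0;0.9 0 0 -0.03 0 0 0;0.9 0 0 -0.06 0 0 0;0.9 0 0 -0.09 0 0 0;0.9 0 0 -0.09 0 0 0;0.9 0 0 -0.09 0 0 0;0.9 0 0 -0.09 0 0 0")

```text
time_s: 15.87
eef_pos: [0.4273, 0.1424, 0.1206]
eef_rot: [0.0, -0.016, 1.0, 0.0]
wrist_force: [-0.3, -0.3, 0.6]
opening: 0.154
grasp_force: 58.7
```

Run:
```python
from h import *
tray(); print(now())
```

```text
pad [0.445 0.142 0.099] [[0.425, 0.14, 0.104], [0.456, 0.143, 0.096]]
pad [0.479 0.014 0.011] [[0.452, 0.02, 0.01], [0.506, 0.007, 0.012]]
pad [0.609 0.123 0.046] [[0.606, 0.151, 0.046], [0.611, 0.096, 0.046]]
pad [0.665 0.137 0.046] [[0.663, 0.163, 0.046], [0.667, 0.111, 0.046]]
knob 69 [0.6331 0.1976 0.0714]
(np.float64(0.4267), np.float64(0.1423), np.float64(0.12), np.float64(181.85))
```

Call:
servo_tool(series="0.9 -0.2343 -0.0896 0 0 0 85.8;0.9 -0.2343 -0.0896 0 0 0 85.8;0.9 -0.2343 -0.0896 0 0 0 85.8;0.9 -0.2343 -0.0896 0 0 0 85.8;0.9 -0.2343 -0.0896 0 0 0 85.8;0.9 -0.2343 -0.0896 0 0 0 85.8;0.9 -0.2343 -0.0896 0 0 0 85.8;0.9 -0.2343 -0.0896 0 0 0 85.8;0.9 -0.2343 -0.0896 0 0 0 85.8;0.9 -0.2343 -0.0896 0 0 0 85.8;0.9 -0.2343 -0.0896 0 0 0 85.8;0.9 -0.2343 -0.0896 0 0 0 85.8")

```text
time_s: 16.92
eef_pos: [0.6633, 0.0604, 0.118]
eef_rot: [-0.002, 0.671, 0.741, -0.001]
wrist_force: [-0.0, 0.8, 0.2]
opening: 0.153
grasp_force: 58.7
```

Call:
servo_tool(series="0.9 0 0 0 0 0 4;0.9 0 0 0 0 0 4;0.9 0 0 0 0 0 4;0.9 0 0 0 0 0 4")

```text
time_s: 17.25
eef_pos: [0.664, 0.0604, 0.1195]
eef_rot: [-0.001, 0.694, 0.72, -0.001]
wrist_force: [0.7, 0.4, 0.1]
opening: 0.156
grasp_force: 58.7
```

Run:
```python
from h import *
tray(); print(now())
```

```text
pad [0.479 0.014 0.011] [[0.453, 0.02, 0.011], [0.505, 0.007, 0.011]]
pad [0.667 0.082 0.098] [[0.666, 0.094, 0.097], [0.669, 0.068, 0.1]]
pad [0.609 0.124 0.046] [[0.607, 0.151, 0.045], [0.611, 0.095, 0.046]]
pad [0.665 0.137 0.046] [[0.663, 0.163, 0.047], [0.666, 0.111, 0.046]]
knob 72 [0.6335 0.1972 0.0713]
(np.float64(0.6642), np.float64(0.0604), np.float64(0.1198), np.float64(92.16))
```

Call:
servo_tool(series="0.9 -0.003 0 0.03 0 0 0;0.9 -0.003 0 0.05 0 0 0;0.9 -0.003 0 0.05 0 0 0;0.9 -0.003 0 0.05 0 0 0;0.9 -0.003 0 0.05 0 0 0;0.35 -0.003 0 0.05 0 0 0;0.35 -0.003 0 0.05 0 0 0;0.35 -0.003 0 0.05 0 0 0;0.35 -0.003 0 0.02 0 0 0;0.35 -0.003 0 0 0 0 0;0.35 -0.003 0 0 0 0 0;0.35 -0.003 0 0 0 0 0")

```text
time_s: 18.3
eef_pos: [0.666, 0.0573, 0.1229]
eef_rot: [0.002, 0.694, 0.72, 0.001]
wrist_force: [-0.9, -0.3, -0.6]
opening: 0.324
grasp_force: 0.0
```

Run:
```python
from h import *
tray(); toppads(cam('top')); print(now())
plan((.664,.057,.12,92),[(.4785,.0145,.12,166.9),(.617,.057,.12,92)])
```

```text
pad [0.479 0.014 0.011] [[0.451, 0.021, 0.01], [0.506, 0.007, 0.012]]
pad [0.609 0.124 0.046] [[0.607, 0.151, 0.046], [0.611, 0.096, 0.046]]
pad [0.67  0.063 0.046] [[0.671, 0.034, 0.047], [0.668, 0.091, 0.045]]
pad [0.665 0.138 0.046] [[0.663, 0.163, 0.047], [0.667, 0.111, 0.045]]
knob 72 [0.6335 0.1976 0.0713]
pad 479 14 z 0.01 ang -13.1 59 14
(np.float64(0.6642), np.float64(0.0575), np.float64(0.1201), np.float64(92.06))
(0.4785, 0.0145, 0.12, 166.9) -> [-0.036  -0.1869 -0.    ] rz -74.9
(0.617, 0.057, 0.12, 92) -> [-0.1253  0.0728 -0.    ] rz 74.9
```

Third pad is down. Now the fourth.

Call:
servo_tool(series="-0.2 -0.036 -0.1869 0 0 0 -74.9;-0.2 -0.036 -0.1869 0 0 0 -74.9;-0.2 -0.036 -0.1869 0 0 0 -74.9;-0.2 -0.036 -0.1869 0 0 0 -74.9;-0.2 -0.036 -0.1869 0 0 0 -74.9;-0.2 -0.036 -0.1869 0 0 0 -74.9;-0.2 -0.036 -0.1869 0 0 0 -74.9;-0.2 -0.036 -0.1869 0 0 0 -74.9;-0.2 -0.036 -0.1869 0 0 0 -74.9;-0.2 -0.036 -0.1869 0 0 0 -74.9;-0.2 -0.036 -0.1869 0 0 0 -74.9;-0.2 -0.036 -0.1869 0 0 0 -74.9")

```text
time_s: 19.4
eef_pos: [0.4782, 0.0149, 0.1196]
eef_rot: [-0.001, 0.113, 0.994, 0.0]
wrist_force: [-0.2, -0.7, 0.1]
opening: 0.599
grasp_force: 0.0
```

Call:
servo_tool(series="-0.2 0 0 0 0 0 0;-0.2 0 0 0 0 0 0;-0.2 0 0 0 0 0 0;-0.2 0 0 0.04 0 0 0;-0.2 0 0 0.08 0 0 0;-0.2 0 0 0.09 0 0 0;-0.2 0 0 0.09 0 0 0;-0.2 0 0 0.09 0 0 0;-0.2 0 0 0.09 0 0 0;-0.2 0 0 0.09 0 0 0")

```text
time_s: 20.23
eef_pos: [0.4811, 0.0143, 0.0329]
eef_rot: [0.002, 0.114, 0.994, -0.0]
wrist_force: [0.4, 0.5, -0.0]
opening: 0.601
grasp_force: 0.0
```

Call:
servo_tool(series="0.9 0 0 0 0 0 0;0.9 0 0 0 0 0 0;0.9 0 0 0 0 0 0;0.9 0 0 0 0 0 0;0.9 0 0 0 0 0 0;0.9 0 0 0 0 0 0;0.9 0 0 -0.03 0 0 0;0.9 0 0 -0.06 0 0 0;0.9 0 0 -0.09 0 0 0;0.9 0 0 -0.09 0 0 0;0.9 0 0 -0.09 0 0 0;0.9 0 0 -0.09 0 0 0")

```text
time_s: 21.23
eef_pos: [0.4789, 0.0148, 0.1206]
eef_rot: [-0.0, 0.114, 0.994, -0.0]
wrist_force: [0.4, 0.1, -0.2]
opening: 0.155
grasp_force: 58.7
```

Call:
servo_tool(series="0.9 -0.1253 0.0728 0 0 0 74.9;0.9 -0.1253 0.0728 0 0 0 74.9;0.9 -0.1253 0.0728 0 0 0 74.9;0.9 -0.1253 0.0728 0 0 0 74.9;0.9 -0.1253 0.0728 0 0 0 74.9;0.9 -0.1253 0.0728 0 0 0 74.9;0.9 -0.1253 0.0728 0 0 0 74.9;0.9 -0.1253 0.0728 0 0 0 74.9;0.9 -0.1253 0.0728 0 0 0 74.9;0.9 -0.1253 0.0728 0 0 0 74.9;0.9 -0.1253 0.0728 0 0 0 74.9;0.9 -0.1253 0.0728 0 0 0 74.9")

```text
time_s: 22.23
eef_pos: [0.6164, 0.0574, 0.1185]
eef_rot: [-0.002, 0.695, 0.719, -0.001]
wrist_force: [0.3, -0.3, -0.5]
opening: 0.152
grasp_force: 58.7
```

Call:
servo_tool(series="0.9 0 0 0 0 0 0;0.9 0 0 0 0 0 0;0.9 0 0 0 0 0 0;0.9 0 0 0 0 0 0")

```text
time_s: 22.57
eef_pos: [0.6176, 0.0574, 0.1205]
eef_rot: [-0.0, 0.694, 0.72, -0.0]
wrist_force: [-0.8, 0.1, -0.4]
opening: 0.152
grasp_force: 58.7
```

Run:
```python
from h import *
tray(); print(now())
```

```text
pad [0.621 0.078 0.099] [[0.623, 0.066, 0.1], [0.62, 0.089, 0.098]]
pad [0.609 0.124 0.046] [[0.607, 0.152, 0.045], [0.611, 0.096, 0.046]]
pad [0.669 0.062 0.046] [[0.667, 0.091, 0.045], [0.671, 0.035, 0.047]]
pad [0.665 0.137 0.046] [[0.664, 0.163, 0.047], [0.667, 0.112, 0.046]]
knob 71 [0.6336 0.1977 0.0711]
(np.float64(0.6177), np.float64(0.0574), np.float64(0.1206), np.float64(92.09))
```

Call:
servo_tool(series="0.9 -0.001 0 0.03 0 0 0;0.9 -0.001 0 0.05 0 0 0;0.9 -0.001 0 0.05 0 0 0;0.9 -0.001 0 0.05 0 0 0;0.9 -0.001 0 0.05 0 0 0;0.35 -0.001 0 0.05 0 0 0;0.35 -0.001 0 0.05 0 0 0;0.35 -0.001 0 0.05 0 0 0;0.35 -0.001 0 0.02 0 0 0;0.35 -0.001 0 0 0 0 0;0.35 -0.001 0 0 0 0 0;0.35 -0.001 0 0 0 0 0")

```text
time_s: 23.62
eef_pos: [0.619, 0.0563, 0.1228]
eef_rot: [0.002, 0.694, 0.72, 0.001]
wrist_force: [-1.2, -0.4, -0.4]
opening: 0.325
grasp_force: 0.0
```

Run:
```python
from h import *
tray(); print(now())
c=cam('top'); P=pts(c); toppads(c)
# end stops: dark, ht 34
I=c['img']
for u0,u1 in((236,262),(450,475)):
    m=np.zeros((480,640),bool); m[190:222,u0:u1]=True
    Q=P[m&(P[...,2]>.027)&(P[...,2]<.040)&(I.max(-1)<130)]; print('stop',len(Q),np.median(Q,0).round(4),np.percentile(Q[:,1],[5,95]).round(3))
plan((.617,.056,.12,92),[(.629,.1965,.12,92)])
```

```text
pad [0.623 0.06  0.046] [[0.621, 0.087, 0.046], [0.625, 0.032, 0.046]]
pad [0.609 0.124 0.046] [[0.607, 0.151, 0.046], [0.611, 0.095, 0.046]]
pad [0.669 0.063 0.046] [[0.667, 0.091, 0.045], [0.671, 0.034, 0.047]]
pad [0.665 0.137 0.046] [[0.663, 0.162, 0.046], [0.667, 0.111, 0.046]]
knob 70 [0.6339 0.1976 0.0716]
(np.float64(0.6179), np.float64(0.0563), np.float64(0.1213), np.float64(92.06))
pad 605 124 z 0.045 ang -89.1 57 11
pad 662 129 z 0.045 ang -89.1 32 12
stop 11 [0.6057 0.2177 0.0338] [0.213 0.222]
stop 38 [ 0.6392 -0.2747  0.0334] [-0.279 -0.273]
(0.629, 0.1965, 0.12, 92) -> [ 0.14    0.0169 -0.    ] rz 0
```

Call:
servo_tool(series="-0.2 0.14 0.019 0 0 0 0;-0.2 0.14 0.019 0 0 0 0;-0.2 0.14 0.019 0 0 0 0;-0.2 0.14 0.019 0 0 0 0;-0.2 0.14 0.019 0 0 0 0;-0.2 0.14 0.019 0 0 0 0;-0.2 0.14 0.019 0.02 0 0 0;-0.2 0.14 0.019 0.04 0 0 0;-0.2 0.14 0.019 0.05 0 0 0;-0.2 0.14 0.019 0.05 0 0 0;-0.2 0.14 0.019 0.05 0 0 0;-0.2 0.14 0.019 0.05 0 0 0")

```text
time_s: 24.72
eef_pos: [0.6325, 0.1963, 0.0717]
eef_rot: [0.0, 0.695, 0.719, 0.0]
wrist_force: [0.6, -0.2, -0.6]
opening: 0.599
grasp_force: 0.0
```

Call:
servo_tool(series="0.9 0 0 0 0 0 0;0.9 0 0 0 0 0 0;0.9 0 0 0 0 0 0;0.9 0 0 0 0 0 0;0.9 0 0 0 0 0 0;0.9 0 0 0 0 0 0")

```text
time_s: 25.22
eef_pos: [0.629, 0.1972, 0.072]
eef_rot: [-0.002, 0.694, 0.72, -0.002]
wrist_force: [-14.6, -2.3, 12.6]
opening: 0.22
grasp_force: 58.7
```

Call:
servo_tool(series="0.9 -0.01 -0.002 0 0 0 0;0.9 -0.02 -0.002 0 0 0 0;0.9 -0.03 -0.002 0 0 0 0;0.9 -0.04 -0.002 0 0 0 0;0.9 -0.05 -0.002 0 0 0 0;0.9 -0.06 -0.002 0 0 0 0;0.9 -0.07 -0.002 0 0 0 0;0.9 -0.08 -0.002 0 0 0 0;0.9 -0.09 -0.002 0 0 0 0;0.9 -0.1 -0.002 0 0 0 0;0.9 -0.105 -0.002 0 0 0 0;0.9 -0.105 -0.002 0 0 0 0")

```text
time_s: 26.22
eef_pos: [0.6317, 0.0908, 0.072]
eef_rot: [-0.001, 0.694, 0.72, -0.002]
wrist_force: [-11.7, -2.3, 11.8]
opening: 0.22
grasp_force: 60.0
```

Call:
servo_tool(series="0.9 -0.003 0 0 0 0 0;0.9 -0.006 0 0 0 0 0;0.9 -0.009 0 0 0 0 0;0.9 -0.009 0 0 0 0 0")

```text
time_s: 26.55
eef_pos: [0.6319, 0.0827, 0.072]
eef_rot: [-0.002, 0.694, 0.72, -0.002]
wrist_force: [-12.3, -0.1, 12.2]
opening: 0.218
grasp_force: 60.0
```

Call:
servo_tool(series="0.9 -0.002 0 0 0 0 0;0.9 -0.003 0 0 0 0 0;0.9 -0.003 0 0 0 0 0")

```text
time_s: 26.8
eef_pos: [0.632, 0.08, 0.072]
eef_rot: [-0.002, 0.694, 0.72, -0.002]
wrist_force: [-11.8, -0.5, 11.4]
opening: 0.219
grasp_force: 60.0
```

Call:
servo_tool(series="0.9 -0.002 0 0 0 0 0;0.9 -0.003 0 0 0 0 0;0.9 -0.003 0 0 0 0 0")

```text
time_s: 27.05
eef_pos: [0.632, 0.0771, 0.072]
eef_rot: [-0.002, 0.694, 0.72, -0.002]
wrist_force: [-11.8, -0.1, 12.2]
opening: 0.223
grasp_force: 60.1
```

Call:
servo_tool(series="0.9 -0.002 0 0 0 0 0;0.9 -0.002 0 0 0 0 0;0.9 -0.002 0 0 0 0 0")

```text
time_s: 27.3
eef_pos: [0.6321, 0.0764, 0.072]
eef_rot: [-0.002, 0.694, 0.72, -0.001]
wrist_force: [-11.4, 5.2, 12.9]
opening: 0.215
grasp_force: 60.1
```

Call:
servo_tool(series="0.9 -0.002 0 0 0 0 0;0.9 -0.002 0 0 0 0 0;0.9 -0.002 0 0 0 0 0")

```text
time_s: 27.55
eef_pos: [0.6321, 0.0751, 0.072]
eef_rot: [-0.003, 0.694, 0.72, -0.001]
wrist_force: [-11.6, 6.1, 12.7]
opening: 0.225
grasp_force: 60.1
```

Call:
servo_tool(series="0.9 -0.002 0 0 0 0 0;0.9 -0.002 0 0 0 0 0;0.9 -0.002 0 0 0 0 0")

```text
time_s: 27.8
eef_pos: [0.6322, 0.0714, 0.072]
eef_rot: [-0.002, 0.694, 0.72, -0.002]
wrist_force: [-12.7, -0.3, 12.6]
opening: 0.221
grasp_force: 60.1
```

Call:
servo_tool(series="0.9 -0.002 0 0 0 0 0;0.9 -0.002 0 0 0 0 0;0.9 -0.002 0 0 0 0 0")

```text
time_s: 28.05
eef_pos: [0.6323, 0.0684, 0.072]
eef_rot: [-0.001, 0.694, 0.72, -0.002]
wrist_force: [-13.1, -3.5, 11.9]
opening: 0.22
grasp_force: 60.1
```

Call:
servo_tool(series="0.9 -0.0015 0 0 0 0 0;0.9 -0.0015 0 0 0 0 0;0.9 -0.0015 0 0 0 0 0")

```text
time_s: 28.3
eef_pos: [0.6323, 0.0672, 0.072]
eef_rot: [-0.002, 0.694, 0.72, -0.002]
wrist_force: [-12.5, -1.5, 13.1]
opening: 0.219
grasp_force: 60.1
```

Call:
servo_tool(series="-0.2 0 0 0 0 0 0;-0.2 0 0 0 0 0 0;-0.2 0 0 0 0 0 0;-0.2 0 0 0 0 0 0;-0.2 0 0 0 0 0 0;-0.2 0 0 -0.03 0 0 0;-0.2 0 0 -0.07 0 0 0;-0.2 0 0 -0.11 0 0 0;-0.2 0 0 -0.13 0 0 0;-0.2 0 0 -0.13 0 0 0")

```text
time_s: 29.13
eef_pos: [0.6381, 0.0673, 0.208]
eef_rot: [0.004, 0.694, 0.72, 0.004]
wrist_force: [1.6, -0.2, 1.0]
opening: 0.605
grasp_force: 0.0
```

Run:
```python
from h import *
tray(); print(now())
plan((.632,.0665,.20,92),[(.4815,-.186,.12,101.6)])
```

```text
pad [ 0.626 -0.069  0.046] [[0.624, -0.042, 0.046], [0.628, -0.099, 0.047]]
pad [ 0.612 -0.005  0.046] [[0.61, 0.022, 0.045], [0.614, -0.033, 0.047]]
pad [ 0.673 -0.065  0.046] [[0.671, -0.038, 0.045], [0.674, -0.095, 0.047]]
pad [0.668 0.006 0.046] [[0.667, 0.031, 0.047], [0.67, -0.018, 0.046]]
knob 64 [0.6368 0.0694 0.0714]
(np.float64(0.6366), np.float64(0.0673), np.float64(0.2047), np.float64(92.06))
(0.4815, -0.186, 0.12, 101.6) -> [-0.2471 -0.1592  0.08  ] rz -9.6
```

Call:
servo_tool(series="-0.06 -0.2471 -0.1592 0.08 0 0 -9.6;-0.06 -0.2471 -0.1592 0.08 0 0 -9.6;-0.06 -0.2471 -0.1592 0.08 0 0 -9.6;-0.06 -0.2471 -0.1592 0.08 0 0 -9.6;-0.06 -0.2471 -0.1592 0.08 0 0 -9.6;-0.06 -0.2471 -0.1592 0.08 0 0 -9.6;-0.06 -0.2471 -0.1592 0.08 0 0 -9.6;-0.06 -0.2471 -0.1592 0.08 0 0 -9.6;-0.06 -0.2471 -0.1592 0.08 0 0 -9.6;-0.06 -0.2471 -0.1592 0.08 0 0 -9.6;-0.06 -0.2471 -0.1592 0.08 0 0 -9.6;-0.06 -0.2471 -0.1592 0.08 0 0 -9.6")

```text
time_s: 30.18
eef_pos: [0.4847, -0.1841, 0.1207]
eef_rot: [-0.0, 0.631, 0.776, 0.0]
wrist_force: [1.0, 0.2, -0.1]
opening: 0.528
grasp_force: 0.0
```

Call:
servo_tool(series="-0.06 0 0 0 0 0 0;-0.06 0 0 0 0 0 0;-0.06 0 0 0 0 0 0;-0.06 0 0 0.03 0 0 0;-0.06 0 0 0.06 0 0 0;-0.06 0 0 0.074 0 0 0;-0.06 0 0 0.074 0 0 0;-0.06 0 0 0.074 0 0 0;-0.06 0 0 0.074 0 0 0;-0.06 0 0 0.074 0 0 0")

```text
time_s: 31.02
eef_pos: [0.4854, -0.1858, 0.0484]
eef_rot: [0.001, 0.632, 0.775, 0.0]
wrist_force: [-0.7, -0.1, -1.0]
opening: 0.529
grasp_force: 0.0
```

Run:
```python
from h import *
print(now()); c=cam('scene'); cv2.imwrite('pics/l1.png',cv2.resize(c['img'][140:250,160:300],None,fx=5,fy=5)[:,:,::-1])
```

```text
(np.float64(0.4854), np.float64(-0.1858), np.float64(0.0484), np.float64(101.67))
```

View pics/l1.png

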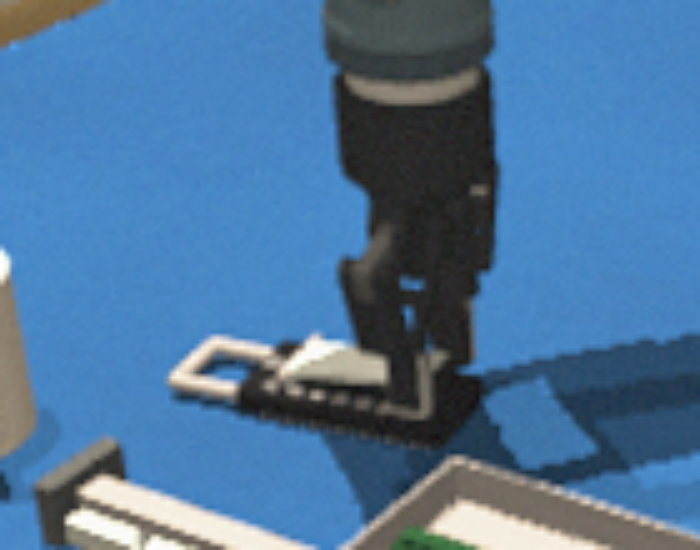

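The crop shows the fingers straddling the stand near its tip, around (405,390). I close them and swing the stand open along its arc.

Call:
servo_tool(series="0.9 0 -0.002 0 0 0 0;0.9 0 -0.002 0 0 0 0;0.9 0 -0.002 0 0 0 0;0.9 0 -0.002 0 0 0 0;0.9 0 -0.002 0 0 0 0;0.9 0 -0.002 0 0 0 0")

```text
time_s: 31.57
eef_pos: [0.4824, -0.1859, 0.0471]
eef_rot: [0.0, 0.632, 0.775, -0.0]
wrist_force: [0.0, -0.8, 2.2]
opening: 0.331
grasp_force: 60.1
```

Call:
servo_tool(series="0.9 -0.002 0 -0.006 0 4.4 0;0.9 -0.0046 0 -0.012 0 8.8 0;0.9 -0.0075 0 -0.0175 0 13.2 0;0.9 -0.0109 0 -0.0231 0 17.5 0;0.9 -0.0148 0 -0.028 0 21.9 0;0.9 -0.019 0 -0.0332 0 26.3 0;0.9 -0.0236 0 -0.0376 0 30.7 0;0.9 -0.0284 0 -0.0418 0 35.1 0;0.9 -0.033 0 -0.0453 0 39 0;0.9 -0.033 0 -0.0453 0 39 0;0.9 -0.033 0 -0.0453 0 39 0;0.9 -0.033 0 -0.0453 0 39 0")

```text
time_s: 32.57
eef_pos: [0.4886, -0.2182, 0.0917]
eef_rot: [-0.259, 0.596, 0.731, 0.211]
wrist_force: [-1.5, -1.1, 2.2]
opening: 0.33
grasp_force: 59.7
```

Run:
```python
from h import *
print(now()); c=cam('scene'); cv2.imwrite('pics/l2.png',cv2.resize(c['img'][140:250,160:300],None,fx=5,fy=5)[:,:,::-1])
```

```text
(np.float64(0.4886), np.float64(-0.2182), np.float64(0.0917), np.float64(101.59))
```

View pics/l2.png

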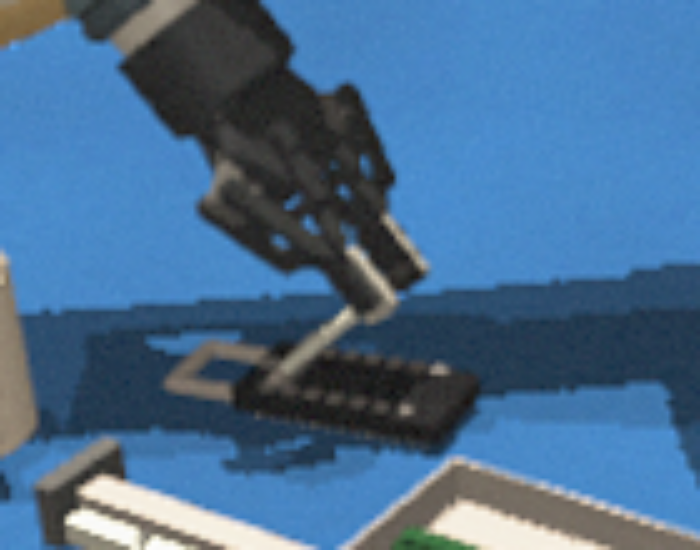

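Call:
servo_tool(series="0.9 -0.0015 0 -0.0042 0 3 0;0.9 -0.0029 0 -0.0083 0 6 0;0.9 -0.004 0 -0.0109 0 8 0;0.9 -0.004 0 -0.0109 0 8 0;0.9 -0.004 0 -0.0109 0 8 0;0.9 -0.004 0 -0.0109 0 8 0")

```text
time_s: 33.12
eef_pos: [0.4913, -0.227, 0.099]
eef_rot: [-0.309, 0.579, 0.711, 0.252]
wrist_force: [-0.3, 1.3, 6.5]
opening: 0.331
grasp_force: 59.8
```

Run:
```python
from h import *
print(now(),ctrl.get_obs()['wrist_force'].round(2)); c=cam('scene'); cv2.imwrite('pics/l3.png',cv2.resize(c['img'][140:250,160:300],None,fx=5,fy=5)[:,:,::-1])
```

```text
(np.float64(0.4913), np.float64(-0.227), np.float64(0.099), np.float64(101.76)) [-0.33  1.35  6.5 ]
```

View pics/l3.png

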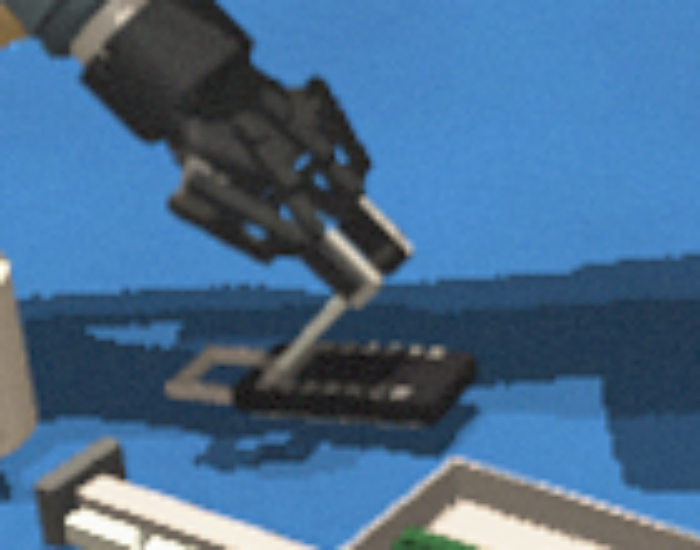

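The lamp's foot end has lifted off the bench (its shadow has separated), so the stand is at its stop. I lower it back and release.

Call:
servo_tool(series="0.9 0.0014 0 0.0063 0 -4.5 0;0.9 0.0024 0 0.0108 0 -7.5 0;0.9 0.0024 0 0.0108 0 -7.5 0;0.9 0.0024 0 0.0108 0 -7.5 0;0.9 0.0024 0 0.0108 0 -7.5 0;-0.06 0.0024 0 0.0108 0 -7.5 0;-0.06 0.0024 0 0.0108 0 -7.5 0;-0.06 0.0024 0 0.0108 0 -7.5 0;-0.06 0.0024 0 0.0108 0 -7.5 0;-0.06 0.0024 0 0.0108 0 -7.5 0")

```text
time_s: 34.0
eef_pos: [0.4889, -0.2186, 0.0922]
eef_rot: [-0.262, 0.595, 0.729, 0.214]
wrist_force: [-0.4, -0.7, -0.6]
opening: 0.53
grasp_force: 0.0
```

Call:
servo_tool(series="-0.06 0 0 -0.03 0 0 0;-0.06 0 0 -0.06 0 0 0;-0.06 0 0 -0.09 0 -7 0;-0.06 0 0 -0.12 0 -14 0;-0.06 0 0 -0.12 0 -21 0;-0.06 0 0 -0.12 0 -28 0;-0.06 0 0 -0.12 0 -35 0;-0.06 0 0 -0.12 0 -39 0;-0.06 0 0 -0.12 0 -39.5 0;-0.06 0 0 -0.12 0 -39.5 0;-0.06 0 0 -0.12 0 -39.5 0")

```text
time_s: 34.92
eef_pos: [0.5044, -0.2933, 0.1851]
eef_rot: [-0.001, 0.632, 0.775, 0.001]
wrist_force: [0.6, -0.1, 0.3]
opening: 0.536
grasp_force: 0.0
```

Run:
```python
from h import *
s=now(); print(s,pose()[1].as_matrix().round(3).tolist()); c=cam('scene'); P=pts(c); cv2.imwrite('pics/l4.png',cv2.resize(c['img'][170:250,170:290],None,fx=5,fy=5)[:,:,::-1])
t=cam('top'); cv2.imwrite('pics/l5.png',cv2.resize(t['img'][235:305,395:505],None,fx=5,fy=5)[:,:,::-1])
```

```text
(np.float64(0.5044), np.float64(-0.2933), np.float64(0.1851), np.float64(101.64)) [[-0.202, 0.979, -0.0], [0.979, 0.202, 0.002], [0.002, -0.0, -1.0]]
```

View pics/l4.png

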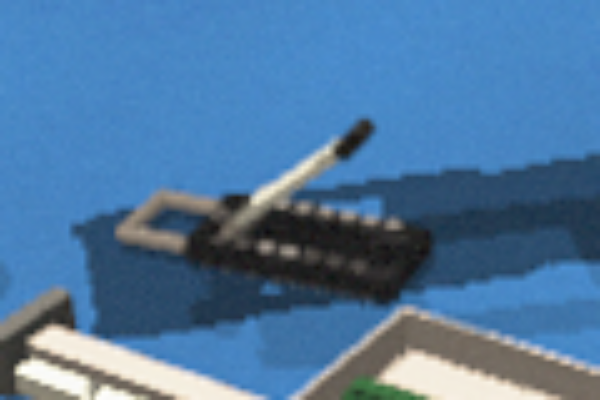

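Run:
```python
from h import *
c=cam('scene'); I=c['img'].astype(int); P=pts(c)
print('outer edge',ray(c,198,212.7,.009).round(4))
m=np.zeros((480,640),bool); m[205:225,190:215]=True
m&=(I[...,0]>I[...,2]-15)&(P[...,2]<.03)&(P[...,2]>.0)
Q=P[m]; d=np.array([.201,-.98,0]); s=(Q-np.array([.4905,-.2302,0]))@d; lat=(Q-np.array([.4905,-.2302,0]))@np.array([.98,.201,0])
print(len(Q),np.percentile(s,[2,50,98]).round(3),np.percentile(lat,[2,98]).round(3),Q[s>.09].mean(0).round(4))
```

```text
outer edge [ 0.5112 -0.3314  0.009 ]
177 [0.04  0.075 0.104] [-0.018  0.033] [ 0.514  -0.3263  0.0113]
```

```bash
python3 -c "
from h import *
plan((.5044,-.2933,.1851,101.64),[(.511,-.327,.10,11.6)])"
```

```text
(0.511, -0.327, 0.1, 11.6) -> [-0.0343 -0.0003  0.0851] rz 90.04
```

Call:
servo_tool(series="0.53 -0.0343 0 0 0 0 85.5;0.53 -0.0343 0 0 0 0 85.5;0.53 -0.0343 0 0 0 0 85.5;0.53 -0.0343 0 0 0 0 85.5;0.53 -0.0343 0 0 0 0 85.5;0.53 -0.0343 0 0 0 0 85.5;0.53 -0.0343 0 0 0 0 85.5;0.53 -0.0343 0 0 0 0 85.5;0.53 -0.0343 0 0.0851 0 0 85.5;0.53 -0.0343 0 0.0851 0 0 85.5;0.53 -0.0343 0 0.0851 0 0 85.5;0.53 -0.0343 0 0.0851 0 0 85.5")

```text
time_s: 36.07
eef_pos: [0.5088, -0.3254, 0.0951]
eef_rot: [-0.004, 0.991, 0.137, -0.003]
wrist_force: [0.2, -0.6, 0.1]
opening: 0.236
grasp_force: 0.0
```

Call:
servo_tool(series="0.53 0 0 0 0 0 4.5;0.53 0 0 0 0 0 4.5;0.53 0 0 0 0 0 4.5;0.53 0 0 0 0 0 4.5;0.53 0 0 0 0 0 4.5")

```text
time_s: 36.48
eef_pos: [0.5113, -0.327, 0.1]
eef_rot: [0.0, 0.995, 0.102, 0.0]
wrist_force: [-0.1, 0.5, 0.5]
opening: 0.237
grasp_force: 0.0
```

```bash
python3 -c "
from h import *
s=now(); print(s); plan(s,[(.5112,-.327,.033,11.6)])"
```

```text
(np.float64(0.5113), np.float64(-0.327), np.float64(0.1), np.float64(11.73))
(0.5112, -0.327, 0.033, 11.6) -> [-0.0001 -0.      0.067 ] rz 0.13
```

Call:
servo_tool(series="0.53 0 0 0.03 0 0 0;0.53 0 0 0.05 0 0 0;0.53 0 0 0.06 0 0 0;0.53 0 0 0.067 0 0 0;0.53 0 0 0.067 0 0 0;0.53 0 0 0.067 0 0 0;0.53 0 0 0.067 0 0 0;0.53 0 0 0.067 0 0 0")

```text
time_s: 37.15
eef_pos: [0.5121, -0.3274, 0.0343]
eef_rot: [0.001, 0.995, 0.102, 0.001]
wrist_force: [0.6, 0.6, -0.0]
opening: 0.236
grasp_force: 0.0
```

Call:
servo_tool(series="0.53 0 0 0.002 0 0 0;0.53 0 0 0.003 0 0 0;0.53 0 0 0.003 0 0 0;0.53 0 0 0.003 0 0 0")

```text
time_s: 37.48
eef_pos: [0.5113, -0.3267, 0.03]
eef_rot: [-0.0, 0.995, 0.102, 0.0]
wrist_force: [0.9, 1.0, 0.3]
opening: 0.232
grasp_force: 0.0
```

Call:
servo_tool(series="1 0 0 0 0 0 0;1 0 0 0 0 0 0;1 0 0 0 0 0 0;1 0 0 0 0 0 0;1 0 0 0 0 0 0;1 0 0 0 0 0 0")

```text
time_s: 37.98
eef_pos: [0.5113, -0.3267, 0.03]
eef_rot: [0.0, 0.995, 0.102, 0.0]
wrist_force: [-1.5, 1.0, 0.6]
opening: 0.068
grasp_force: 58.7
```

Call:
servo_tool(series="1 0 0 -0.015 0 0 0;1 0 0 -0.03 0 0 0;1 0 0 -0.045 0 0 0;1 0 0 -0.06 0 0 0;1 0 0 -0.075 0 0 0;1 0 0 -0.09 0 0 0;1 0 0 -0.105 0 0 0;1 0 0 -0.12 0 0 0;1 0 0 -0.135 0 0 0;1 0 0 -0.15 0 0 0;1 0 0 -0.15 0 0 0;1 0 0 -0.15 0 0 0")

```text
time_s: 38.98
eef_pos: [0.5115, -0.3269, 0.1802]
eef_rot: [0.001, 0.995, 0.102, 0.0]
wrist_force: [0.4, 0.1, -2.8]
opening: 0.071
grasp_force: 59.4
```

Run:
```python
from h import *
print(now()); c=cam('scene'); cv2.imwrite('pics/l6.png',cv2.resize(c['img'][100:260,140:300],None,fx=3.5,fy=3.5)[:,:,::-1])
```

```text
(np.float64(0.5115), np.float64(-0.3269), np.float64(0.1802), np.float64(11.65))
```

View pics/l6.png

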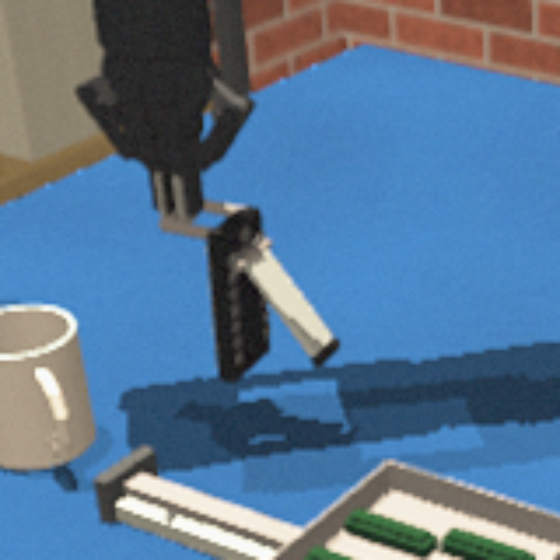

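The lamp hangs top end up at (240,290) with its stand out. I'll turn it slowly to face the tray and carry it over.

Call:
servo_tool(series="1 0 0 -0.005 0 0 -3;1 0 0 -0.01 0 0 -6;1 0 0 -0.015 0 0 -10;1 0 0 -0.02 0 0 -14;1 0 0 -0.025 0 0 -18;1 0 0 -0.03 0 0 -22;1 0 0 -0.03 0 0 -26;1 0 0 -0.03 0 0 -30;1 0 0 -0.03 0 0 -34;1 0 0 -0.03 0 0 -38;1 0 0 -0.03 0 0 -42;1 0 0 -0.03 0 0 -46")

```text
time_s: 40.03
eef_pos: [0.5106, -0.3261, 0.2077]
eef_rot: [-0.002, 0.875, 0.484, -0.0]
wrist_force: [-0.2, -0.1, -0.9]
opening: 0.07
grasp_force: 59.3
```

Call:
servo_tool(series="1 0 0 0 0 0 -4;1 0 0 0 0 0 -8;1 0 0 0 0 0 -12;1 0 0 0 0 0 -16;1 0 0 0 0 0 -20;1 0 0 0 0 0 -24;1 0 0 0 0 0 -28;1 0 0 0 0 0 -31;1 0 0 0 0 0 -33;1 0 0 0 0 0 -34;1 0 0 0 0 0 -34;1 0 0 0 0 0 -34")

```text
time_s: 41.03
eef_pos: [0.5109, -0.3263, 0.2088]
eef_rot: [-0.001, 0.697, 0.717, 0.0]
wrist_force: [0.1, 0.2, -3.4]
opening: 0.07
grasp_force: 59.3
```

Run:
```python
from h import *
s=now(); print(s); plan(s,[(.524,-.038,.21,91.6)])
```

```text
(np.float64(0.5109), np.float64(-0.3263), np.float64(0.2088), np.float64(91.6))
(0.524, -0.038, 0.21, 91.6) -> [ 0.2878  0.0211 -0.0012] rz 0.0
```

Call:
servo_tool(series="1 0.005 0.001 0 0 0 0;1 0.016 0.002 0 0 0 0;1 0.032 0.003 0 0 0 0;1 0.05 0.004 0 0 0 0;1 0.068 0.005 0 0 0 0;1 0.086 0.006 0 0 0 0;1 0.104 0.007 0 0 0 0;1 0.122 0.009 0 0 0 0;1 0.14 0.01 0 0 0 0;1 0.158 0.012 0 0 0 0;1 0.174 0.013 0 0 0 0;1 0.188 0.014 0 0 0 0")

```text
time_s: 42.03
eef_pos: [0.5195, -0.1354, 0.2101]
eef_rot: [-0.0, 0.696, 0.718, 0.0]
wrist_force: [0.8, -0.5, -2.2]
opening: 0.072
grasp_force: 59.3
```

Call:
servo_tool(series="1 0.014 0.001 0 0 0 0;1 0.028 0.002 0 0 0 0;1 0.042 0.003 0 0 0 0;1 0.055 0.004 0 0 0 0;1 0.068 0.005 0 0 0 0;1 0.08 0.006 0 0 0 0;1 0.089 0.007 0 0 0 0;1 0.095 0.007 0 0 0 0;1 0.1 0.007 0 0 0 0;1 0.1 0.007 0 0 0 0;1 0.1 0.007 0 0 0 0;1 0.1 0.007 0 0 0 0")

```text
time_s: 43.03
eef_pos: [0.524, -0.0386, 0.2099]
eef_rot: [0.0, 0.697, 0.717, -0.0]
wrist_force: [-1.3, 0.5, -2.4]
opening: 0.073
grasp_force: 59.3
```

Call:
servo_tool(series="1 0 0 0.01 0 0 0;1 0 0 0.02 0 0 0;1 0 0 0.03 0 0 0;1 0 0 0.04 0 0 0;1 0 0 0.05 0 0 0;1 0 0 0.055 0 0 0;1 0 0 0.058 0 0 0;1 0 0 0.058 0 0 0;1 0 0 0.058 0 0 0;1 0 0 0.058 0 0 0;1 0 0 0.058 0 0 0;1 0 0 0.058 0 0 0")

```text
time_s: 44.03
eef_pos: [0.5243, -0.0383, 0.1525]
eef_rot: [0.0, 0.697, 0.717, 0.0]
wrist_force: [0.1, 0.5, -2.7]
opening: 0.071
grasp_force: 59.3
```

Run:
```python
from h import *
print(now()); c=cam('scene'); cv2.imwrite('pics/l7.png',cv2.resize(c['img'][120:310,220:410],None,fx=3,fy=3)[:,:,::-1])
```

```text
(np.float64(0.5243), np.float64(-0.0383), np.float64(0.1525), np.float64(91.66))
```

View pics/l7.png

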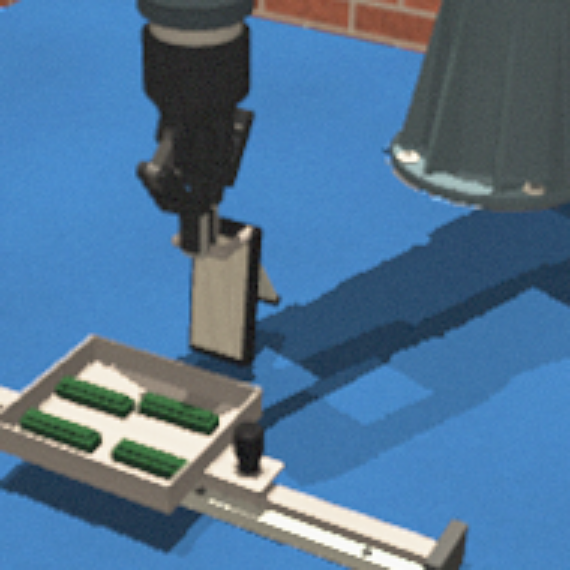

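The lamp hangs with its face towards the tray and the four pads lie flat in the tray. I lower it until it touches.

Call:
servo_tool(series="1 0 0 0.004 0 0 0;1 0 0 0.008 0 0 0;1 0 0 0.012 0 0 0;1 0 0 0.012 0 0 0;1 0 0 0.012 0 0 0")

```text
time_s: 44.5
eef_pos: [0.5236, -0.0381, 0.1394]
eef_rot: [-0.001, 0.697, 0.717, -0.0]
wrist_force: [0.9, 0.4, -3.2]
opening: 0.071
grasp_force: 59.4
```

Call:
servo_tool(series="1 0 0 0.002 0 0 0;1 0 0 0.002 0 0 0;1 0 0 0.002 0 0 0")

```text
time_s: 44.75
eef_pos: [0.524, -0.0382, 0.138]
eef_rot: [0.0, 0.697, 0.717, -0.0]
wrist_force: [0.3, 0.1, -1.8]
opening: 0.074
grasp_force: 59.3
```

Call:
servo_tool(series="1 0 0 0.002 0 0 0;1 0 0 0.002 0 0 0;1 0 0 0.002 0 0 0")

```text
time_s: 45.0
eef_pos: [0.5242, -0.0383, 0.1362]
eef_rot: [0.0, 0.697, 0.717, 0.0]
wrist_force: [0.1, 0.2, 0.6]
opening: 0.069
grasp_force: 59.7
```

Call:
servo_tool(series="1 0 -0.004 0 0 0 0;1 0 -0.008 0 0 0 0;1 0 -0.012 0 0 0 0;1 0 -0.016 0 0 0 0;1 0 -0.020 0 0 0 0;1 0 -0.024 0.0005 0 0 0;1 0 -0.028 0.001 0 0 0;1 0 -0.032 0.002 0 0 0;1 0 -0.036 0.003 0 0 0;1 0 -0.040 0.004 0 0 0;1 0 -0.040 0.004 0 0 0;1 0 -0.040 0.004 0 0 0")

```text
time_s: 46.0
eef_pos: [0.4888, -0.0406, 0.1365]
eef_rot: [0.006, 0.697, 0.717, 0.003]
wrist_force: [5.7, 0.8, 17.2]
opening: 0.073
grasp_force: 65.0
```

Run:
```python
from h import *
print(now()); c=cam('scene'); cv2.imwrite('pics/l8.png',cv2.resize(c['img'][120:310,220:410],None,fx=3,fy=3)[:,:,::-1])
```

```text
(np.float64(0.4888), np.float64(-0.0406), np.float64(0.1365), np.float64(91.62))
```

View pics/l8.png

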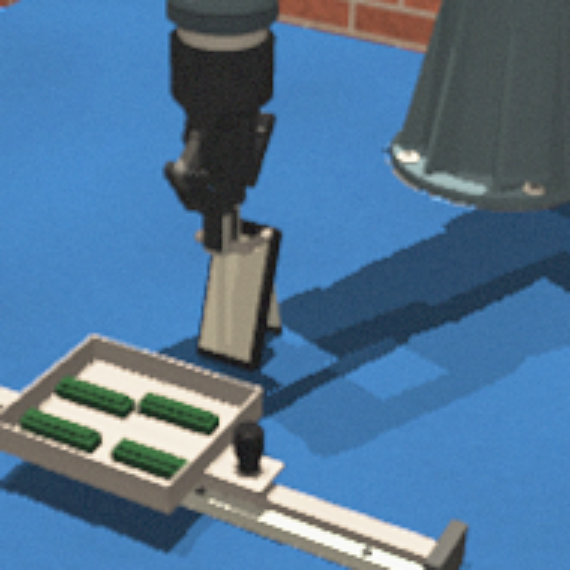

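Call:
servo_tool(series="1 0 0 -0.003 0 0 0;1 0 -0.003 -0.003 0 0 0;1 0 -0.006 -0.002 0 0 0;1 0 -0.009 -0.001 0 0 0;1 0 -0.009 -0.001 0 0 0;1 0 -0.009 -0.001 0 0 0")

```text
time_s: 46.55
eef_pos: [0.4781, -0.0404, 0.1359]
eef_rot: [0.004, 0.697, 0.717, 0.002]
wrist_force: [4.8, 0.9, 14.9]
opening: 0.069
grasp_force: 64.8
```

```bash
cat >> h.py <<'E'
def face():
    c=cam('scene'); P=pts(c); I=c['img'].astype(int)
    m=(abs(P[...,0]-.46)<.06)&(abs(P[...,1]+.04)<.05)&(P[...,2]>.012)&(P[...,2]<.10)
    Q=P[m]
    # face plane: RANSAC-free robust fit x = a + b y + c z
    w=np.ones(len(Q),bool)
    for _ in range(8):
        k=np.linalg.lstsq(np.c_[np.ones(w.sum()),Q[w][:,1:]],Q[w][:,0],rcond=None)[0]; r=Q[:,0]-np.c_[np.ones(len(Q)),Q[:,1:]]@k; w=abs(r)<max(.004,1.5*np.median(abs(r)))
    F=Q[w]; print('face n',w.sum(),'of',len(Q),'x at z=0',round(k[0]-k[1]*.04,4),'yaw deg of normal',np.degrees(np.arctan2(-k[1],1)).round(1),'lean rad',np.arctan(-k[2]).round(3),'y range',np.percentile(F[:,1],[2,98]).round(3),'z',np.percentile(F[:,2],[2,98]).round(3))
E
python3 - <<'E'
from h import *
print(now(),ctrl.get_obs()['wrist_force'].round(1)); face()
E
```

```text
(np.float64(0.4781), np.float64(-0.0404), np.float64(0.1359), np.float64(91.63)) [ 4.8  0.9 14.9]
face n 618 of 738 x at z=0 0.4773 yaw deg of normal 2.5 lean rad 0.261 y range [-0.068 -0.016] z [0.015 0.096]
```

Call:
servo_tool(series="1 0 0 -0.003 0 0 0;1 0 -0.004 -0.003 0 0 0;1 0 -0.008 -0.003 0 0 0;1 0 -0.012 -0.002 0 0 0;1 0 -0.015 -0.001 0 0 0;1 0 -0.015 -0.001 0 0 0;1 0 -0.015 -0.001 0 0 0")

```text
time_s: 47.18
eef_pos: [0.4611, -0.0405, 0.1354]
eef_rot: [0.002, 0.697, 0.717, 0.001]
wrist_force: [2.8, 1.4, 12.9]
opening: 0.07
grasp_force: 64.4
```

Run:
```python
from h import *
print(now(),ctrl.get_obs()['wrist_force'].round(1)); face()
```

```text
(np.float64(0.4611), np.float64(-0.0405), np.float64(0.1354), np.float64(91.64)) [ 2.8  1.4 12.9]
face n 615 of 700 x at z=0 0.4567 yaw deg of normal 2.2 lean rad 0.231 y range [-0.067 -0.015] z [0.014 0.096]
```

Call:
servo_tool(series="1 0 0 -0.003 0 0 0;1 0 -0.005 -0.004 -2 0 0;1 0 -0.01 -0.005 -4 0 0;1 0 -0.015 -0.006 -6 0 0;1 0 -0.02 -0.006 -8.6 0 0;1 0 -0.02 -0.006 -8.6 0 0;1 0 -0.02 -0.006 -8.6 0 0")

```text
time_s: 47.82
eef_pos: [0.4385, -0.0405, 0.1393]
eef_rot: [0.051, 0.695, 0.715, 0.053]
wrist_force: [-1.3, 0.8, 2.8]
opening: 0.071
grasp_force: 63.2
```

Run:
```python
from h import *
print(now(),ctrl.get_obs()['wrist_force'].round(1)); face()
c=cam('scene'); cv2.imwrite('pics/l9.png',cv2.resize(c['img'][150:270,240:360],None,fx=4.5,fy=4.5)[:,:,::-1])
```

```text
(np.float64(0.4385), np.float64(-0.0405), np.float64(0.1393), np.float64(91.61)) [-1.3  0.8  2.8]
face n 641 of 745 x at z=0 0.4461 yaw deg of normal 2.5 lean rad 0.307 y range [-0.068 -0.016] z [0.014 0.097]
```

View pics/l9.png

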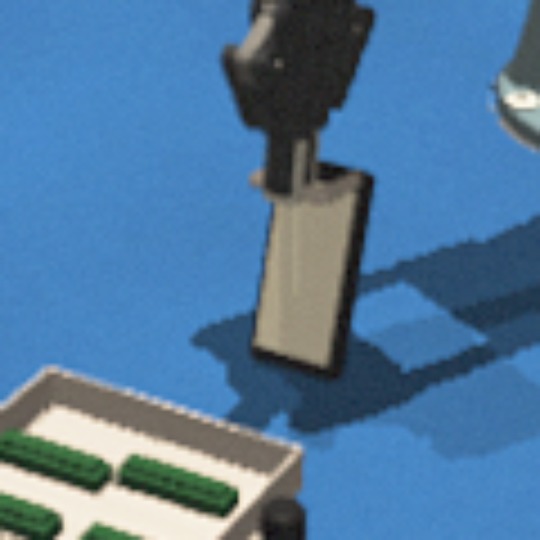

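Call:
servo_tool(series="1 0 -0.004 -0.001 -2 0 0;1 0 -0.009 -0.001 -4.5 0 0;1 0 -0.009 0 -4.5 0 0;1 0 -0.009 0.001 -4.5 0 0;1 0 -0.009 0.001 -4.5 0 0")

```text
time_s: 48.33
eef_pos: [0.4318, -0.041, 0.1381]
eef_rot: [0.079, 0.692, 0.713, 0.082]
wrist_force: [-1.3, 0.2, 8.0]
opening: 0.073
grasp_force: 63.8
```

Run:
```python
from h import *
print(now(),ctrl.get_obs()['wrist_force'].round(1)); face()
```

```text
(np.float64(0.4318), np.float64(-0.041), np.float64(0.1381), np.float64(91.66)) [-1.3  0.2  8. ]
face n 649 of 749 x at z=0 0.4452 yaw deg of normal 2.3 lean rad 0.344 y range [-0.068 -0.015] z [0.014 0.097]
```

Call:
servo_tool(series="1 0 0 -0.002 0 0 0;1 0 0 -0.002 0 0 0;0.6 0 0 -0.002 0 0 0;0.55 0 0 -0.002 0 0 0;0.55 0 0 -0.002 0 0 0;0.55 0 0 -0.002 0 0 0;0.55 0 0 -0.002 0 0 0;0.55 0 0 -0.002 0 0 0")

```text
time_s: 49.05
eef_pos: [0.4306, -0.0408, 0.1393]
eef_rot: [0.079, 0.692, 0.713, 0.082]
wrist_force: [0.7, -0.8, 0.1]
opening: 0.223
grasp_force: 0.1
```

Run:
```python
from h import *
print(now(),ctrl.get_obs()['wrist_force'].round(1)); face()
```

```text
(np.float64(0.4306), np.float64(-0.0408), np.float64(0.1393), np.float64(91.65)) [ 0.7 -0.8  0.1]
face n 670 of 765 x at z=0 0.4438 yaw deg of normal 2.1 lean rad 0.383 y range [-0.068 -0.016] z [0.014 0.098]
```

Lean is 0.383 rad, as specified, so the lamp stands on its stand. I retract slowly, then move clear.

Call:
servo_tool(series="0.55 0 0 -0.006 0 0 0;0.55 0 0 -0.014 0 0 0;0.55 0 0 -0.024 0 0 0;0.55 0 0 -0.036 0 0 0;0.55 0 0 -0.05 0 0 0;0.55 0 0 -0.07 0 0 0;0.55 0 0 -0.1 0 0 0;0.55 0 0 -0.13 0 0 0;0.55 0 0 -0.15 0 0 0;0.55 0 0 -0.15 0 0 0;0.55 0 0 -0.15 0 0 0")

```text
time_s: 50.02
eef_pos: [0.3973, -0.0422, 0.2876]
eef_rot: [0.082, 0.692, 0.712, 0.082]
wrist_force: [-0.1, -0.0, 0.6]
opening: 0.224
grasp_force: 0.0
```

Call:
servo_tool(series="0.55 0.03 0 0 0 0 0;0.55 0.07 0 0 0 0 0;0.55 0.11 0 0 0 0 0;0.55 0.15 0 0 0 0 0;0.55 0.19 0 0 0 0 0;0.55 0.23 0 0 0 0 0;0.55 0.26 0 0 0 0 0;0.55 0.28 0 0 0 0 0;0.55 0.28 0 0 0 0 0;0.55 0.28 0 0 0 0 0")

```text
time_s: 50.85
eef_pos: [0.3876, 0.2388, 0.284]
eef_rot: [0.079, 0.691, 0.714, 0.08]
wrist_force: [-0.0, -0.0, -0.4]
opening: 0.226
grasp_force: 0.0
```

Run:
```python
from h import *
print(now(),ctrl.get_obs()['wrist_force'].round(1)); face(); tray()
c=cam('scene'); t=cam('top'); P=pts(t)
a=cv2.resize(c['img'][150:350,130:400],(540,400)); b=cv2.resize(t['img'][150:320,230:560],(540,278))
cv2.imwrite('pics/fin.png',np.vstack([a,b])[:600,:,::-1])
m=(abs(P[...,0]-.63)<.02)&(abs(P[...,1]-.07)<.03)&(P[...,2]>.062)&(P[...,2]<.085); print('knob top cam',P[m].mean(0).round(4))
# rail yaw from edge pixels
m=np.zeros((480,640),bool); m[185:225,235:470]=1; m&=(P[...,2]>.015)&(P[...,2]<.029)&((P[...,1]<-.13)|(P[...,1]>.1))
r=cv2.fitLine((P[m][:,:2]*1000).astype(np.float32),cv2.DIST_HUBER,0,.01,.01).ravel(); print('rail dir',np.degrees(np.arctan2(r[1],r[0])),r[2:])
```

```text
(np.float64(0.3876), np.float64(0.2388), np.float64(0.284), np.float64(91.84)) [-0.  -0.  -0.4]
face n 109 of 156 x at z=0 0.4187 yaw deg of normal 0.8 lean rad 0.315 y range [-0.068 -0.016] z [0.012 0.028]
pad [ 0.626 -0.069  0.046] [[0.624, -0.041, 0.046], [0.628, -0.099, 0.047]]
pad [ 0.612 -0.004  0.046] [[0.61, 0.023, 0.045], [0.614, -0.033, 0.046]]
pad [ 0.673 -0.066  0.046] [[0.672, -0.038, 0.046], [0.674, -0.096, 0.047]]
pad [0.668 0.007 0.046] [[0.667, 0.031, 0.047], [0.67, -0.017, 0.045]]
knob 66 [0.6369 0.0688 0.0715]
knob top cam [0.6319 0.0706 0.0716]
rail dir -88.45677 [634.6264   -43.102642]
```

View pics/fin.png

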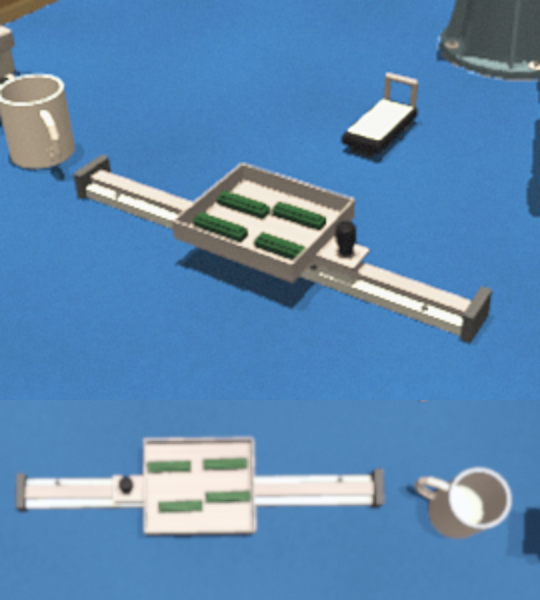

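The final picture shows the pads and tray are right. However, the lamp has tipped onto its back at (380,125), face up with the bail upright, so the retract must have caught the bail. I measure how it lies.

Run:
```python
from h import *
for n in('scene','top'):
    c=cam(n); P=pts(c); I=c['img'].astype(int)
    m=(P[...,0]>.25)&(P[...,0]<.50)&(abs(P[...,1]+.04)<.08)&(P[...,2]>.008)&(P[...,2]<.12)
    Q=P[m]; print(n,len(Q))
    for x0 in np.arange(.25,.50,.01):
        s=Q[(Q[:,0]>=x0)&(Q[:,0]<x0+.01)]
        if len(s)>3: print(round(x0,2),len(s),'z',np.percentile(s[:,2],[5,50,95]).round(3),'y',np.percentile(s[:,1],[3,97]).round(3))
    w=m&(I.min(-1)>170)&(P[...,2]<.06)
    if w.sum()>20: 
        F=P[w]; k=np.linalg.lstsq(np.c_[np.ones(len(F)),F[:,:2]],F[:,2],rcond=None)[0]; print('face plane',k.round(3),F.mean(0).round(3))
        print(cv2.minAreaRect((F[:,:2]*1000).astype(np.float32)))
print(now())
```

```text
scene 722
0.29 107 z [0.023 0.054 0.063] y [-0.069 -0.022]
0.3 58 z [0.015 0.026 0.06 ] y [-0.07  -0.019]
0.31 46 z [0.015 0.025 0.027] y [-0.068 -0.018]
0.32 38 z [0.014 0.026 0.028] y [-0.066 -0.019]
0.33 46 z [0.015 0.026 0.028] y [-0.067 -0.018]
0.34 38 z [0.016 0.026 0.028] y [-0.068 -0.017]
0.35 43 z [0.017 0.027 0.028] y [-0.07  -0.017]
0.36 51 z [0.016 0.027 0.029] y [-0.065 -0.017]
0.37 38 z [0.021 0.027 0.029] y [-0.065 -0.017]
0.38 45 z [0.018 0.027 0.03 ] y [-0.065 -0.016]
0.39 56 z [0.019 0.027 0.03 ] y [-0.067 -0.015]
0.4 55 z [0.014 0.026 0.03 ] y [-0.068 -0.016]
0.41 101 z [0.012 0.02  0.027] y [-0.067 -0.017]
face plane [0.016 0.032 0.01 ] [ 0.353 -0.046  0.027]
((350.28631591796875, -47.22815704345703), (111.70317840576172, 50.3353157043457), 1.5342917442321777)
top 1444
0.29 137 z [0.022 0.061 0.066] y [-0.067 -0.019]
0.3 121 z [0.021 0.025 0.03 ] y [-0.068 -0.017]
0.31 106 z [0.02  0.025 0.029] y [-0.069 -0.016]
0.32 122 z [0.022 0.026 0.029] y [-0.069 -0.017]
0.33 112 z [0.022 0.026 0.031] y [-0.068 -0.016]
0.34 114 z [0.023 0.026 0.03 ] y [-0.069 -0.016]
0.35 125 z [0.022 0.027 0.03 ] y [-0.067 -0.014]
0.36 108 z [0.021 0.026 0.03 ] y [-0.068 -0.013]
0.37 127 z [0.022 0.027 0.03 ] y [-0.066 -0.015]
0.38 104 z [0.022 0.027 0.032] y [-0.066 -0.013]
0.39 119 z [0.023 0.028 0.031] y [-0.066 -0.014]
0.4 108 z [0.023 0.027 0.031] y [-0.066 -0.013]
0.41 41 z [0.022 0.025 0.029] y [-0.066 -0.018]
face plane [ 0.027 -0.     0.002] [ 0.354 -0.042  0.027]
((349.3263854980469, -42.43785095214844), (113.13232421875, 48.66486358642578), 1.7446008920669556)
(np.float64(0.389), np.float64(0.237), np.float64(0.2855), np.float64(91.54))
```

The lamp now lies flat on its back with the stand folded under it. Its face is at z≈27 mm, and the upright bail bar is at about (0.297, -0.042, 0.060). My plan is to grip the bail from above, hang the lamp, lay it face down, reopen the stand and place it again. This time the bail will stay vertical so the release is clean.

```bash
cat >> h.py <<'E'
def plan6(t): # full: tool-down target (x,y,z,ang) from measured pose
    p,r=pose(); a=np.radians(t[3]); T=np.c_[[np.cos(a),np.sin(a),0],[np.sin(a),-np.cos(a),0],[0,0,-1]]
    M=r.as_matrix(); print(t,'->',(M.T@(np.array(t[:3])-p)).round(4),'rot',np.degrees(R.from_matrix(M.T@T).as_rotvec()).round(2))
E
python3 - <<'E'
from h import *
plan6((.32,-.04,.20,91.6))
c=cam('top'); P=pts(c)
for n in('top','scene'):
    c=cam(n);P=pts(c); m=(P[...,0]>.27)&(P[...,0]<.33)&(abs(P[...,1]+.04)<.05)&(P[...,2]>.045)&(P[...,2]<.08); Q=P[m]; print(n,len(Q),Q.mean(0).round(4),np.percentile(Q[:,1],[3,97]).round(3),np.percentile(Q[:,0],[3,97]).round(3),np.percentile(Q[:,2],97))
E
```

```text
(0.32, -0.04, 0.2, 91.6) -> [-0.2751 -0.0938  0.066 ] rot [ 1.31e+01  1.00e-02 -6.00e-02]
top 112 [ 0.2953 -0.043   0.0614] [-0.065 -0.021] [0.291 0.3  ] 0.06588286171217406
scene 81 [ 0.2978 -0.0451  0.0572] [-0.069 -0.023] [0.292 0.302] 0.06392403559123445
```

Call:
servo_tool(series="0.4 -0.03 -0.01 0.006 3 0 0;0.4 -0.07 -0.02 0.015 6 0 0;0.4 -0.11 -0.03 0.025 9 0 0;0.4 -0.15 -0.05 0.035 13.1 0 0;0.4 -0.19 -0.06 0.045 13.1 0 0;0.4 -0.23 -0.08 0.055 13.1 0 0;0.4 -0.26 -0.09 0.062 13.1 0 0;0.4 -0.2751 -0.0938 0.066 13.1 0 0;0.4 -0.2751 -0.0938 0.066 13.1 0 0;0.4 -0.2751 -0.0938 0.066 13.1 0 0;0.4 -0.2751 -0.0938 0.066 13.1 0 0")

```text
time_s: 52.22
eef_pos: [0.3206, -0.0389, 0.2005]
eef_rot: [0.0, 0.697, 0.717, 0.0]
wrist_force: [0.4, 0.5, -0.2]
opening: 0.301
grasp_force: 0.0
```

Call:
servo_tool(series="0.4 -0.002 -0.012 0.02 0 0 0;0.4 -0.003 -0.023 0.04 0 0 0;0.4 -0.003 -0.023 0.06 0 0 0;0.4 -0.003 -0.023 0.08 0 0 0;0.4 -0.003 -0.023 0.08 0 0 0;0.4 -0.003 -0.023 0.08 0 0 0;0.4 -0.003 -0.023 0.08 0 0 0")

```text
time_s: 52.8
eef_pos: [0.2983, -0.0425, 0.1212]
eef_rot: [0.001, 0.696, 0.718, 0.0]
wrist_force: [-0.2, -0.4, 0.7]
opening: 0.297
grasp_force: 0.0
```

Run:
```python
from h import *
o=ctrl.get_obs(); print(now(),o['q'].round(3),pose()[1].as_matrix()[:,2].round(3))
```

```text
(np.float64(0.2983), np.float64(-0.0425), np.float64(0.1212), np.float64(91.76)) [-0.543 -0.325  2.376  0.     1.089 -0.574] [ 0.001 -0.    -1.   ]
```

Call:
servo_tool(series="0.4 0 -0.0015 0.015 0 0 0;0.4 0 -0.0015 0.03 0 0 0;0.4 0 -0.0015 0.04 0 0 0;0.4 0 -0.0015 0.04 0 0 0;0.4 0 -0.0015 0.04 0 0 0;0.4 0 -0.0015 0.04 0 0 0")

```text
time_s: 53.3
eef_pos: [0.297, -0.0433, 0.0813]
eef_rot: [0.001, 0.697, 0.717, 0.0]
wrist_force: [0.4, -0.5, 0.8]
opening: 0.297
grasp_force: 0.0
```

Call:
servo_tool(series="1 0 0 0 0 0 0;1 0 0 0 0 0 0;1 0 0 0 0 0 0;1 0 0 0 0 0 0;1 0 0 0 0 0 0;1 0 0 0 0 0 0")

```text
time_s: 53.8
eef_pos: [0.2963, -0.0432, 0.0804]
eef_rot: [0.001, 0.697, 0.717, 0.0]
wrist_force: [0.3, -0.6, 3.7]
opening: 0.072
grasp_force: 58.8
```

Call:
servo_tool(series="1 0 0.001 -0.015 0 0 0;1 0 0.004 -0.03 0 0 0;1 0 0.009 -0.045 0 0 0;1 0 0.0155 -0.058 0 0 0;1 0 0.024 -0.071 0 0 0;1 0 0.034 -0.083 0 0 0;1 0 0.046 -0.093 0 0 0;1 0 0.058 -0.103 0 0 0;1 0 0.072 -0.112 0 0 0;1 0 0.086 -0.12 0 0 0;1 0 0.1 -0.13 0 0 0;1 0 0.116 -0.145 0 0 0")

```text
time_s: 54.8
eef_pos: [0.4108, -0.0388, 0.2235]
eef_rot: [-0.002, 0.697, 0.717, -0.001]
wrist_force: [-0.2, 0.3, -3.1]
opening: 0.069
grasp_force: 58.9
```

Call:
servo_tool(series="1 0 0.01 -0.01 0 0 0;1 0 0.02 -0.02 0 0 0;1 0 0.025 -0.02 0 0 0;1 0 0.025 -0.02 0 0 0;1 0 0.025 -0.02 0 0 0;1 0 0.025 -0.02 0 0 0")

```text
time_s: 55.3
eef_pos: [0.4356, -0.0385, 0.2437]
eef_rot: [-0.001, 0.697, 0.717, -0.001]
wrist_force: [0.3, -0.1, -2.9]
opening: 0.066
grasp_force: 58.9
```

Run:
```python
from h import *
print(now())
def prof(xl,yl,zl):
  for n in ('scene',):
    c=cam(n);P=pts(c); m=(P[...,0]>xl[0])&(P[...,0]<xl[1])&(P[...,1]>yl[0])&(P[...,1]<yl[1])&(P[...,2]>zl[0])&(P[...,2]<zl[1]); Q=P[m]
    for z0 in np.arange(zl[0],zl[1],.015):
        s=Q[(Q[:,2]>=z0)&(Q[:,2]<z0+.015)]
        if len(s)>3: print(round(z0,3),len(s),'x',np.percentile(s[:,0],[5,50,95]).round(3),'y',np.percentile(s[:,1],[3,97]).round(3))
prof((.33,.55),(-.12,.03),(.008,.2))
```

```text
(np.float64(0.4356), np.float64(-0.0385), np.float64(0.2437), np.float64(91.65))
0.053 23 x [0.439 0.444 0.447] y [-0.064 -0.015]
0.068 102 x [0.439 0.447 0.449] y [-0.065 -0.013]
0.083 122 x [0.438 0.447 0.45 ] y [-0.063 -0.013]
0.098 123 x [0.437 0.447 0.449] y [-0.064 -0.013]
0.113 120 x [0.438 0.446 0.449] y [-0.065 -0.014]
0.128 122 x [0.44  0.446 0.449] y [-0.066 -0.013]
0.143 132 x [0.438 0.445 0.448] y [-0.064 -0.013]
0.158 136 x [0.435 0.445 0.448] y [-0.065 -0.013]
0.173 149 x [0.431 0.442 0.446] y [-0.066 -0.014]
0.188 39 x [0.436 0.44  0.442] y [-0.063 -0.017]
```

Call:
servo_tool(series="1 0 -0.008 0.008 0 0 0;1 0 -0.016 0.016 0 0 0;1 0 -0.024 0.024 0 0 0;1 0 -0.03 0.032 0 0 0;1 0 -0.034 0.04 0 0 0;1 0 -0.036 0.048 0 0 0;1 0 -0.036 0.054 0 0 0;1 0 -0.036 0.058 0 0 0;1 0 -0.036 0.06 0 0 0;1 0 -0.036 0.06 0 0 0;1 0 -0.036 0.06 0 0 0;1 0 -0.036 0.06 0 0 0")

```text
time_s: 56.35
eef_pos: [0.4013, -0.0399, 0.1854]
eef_rot: [0.0, 0.697, 0.717, 0.0]
wrist_force: [-0.0, 0.4, -2.8]
opening: 0.067
grasp_force: 58.9
```

Call:
servo_tool(series="1 0 0 0.002 0 0 0;1 0 0 0.004 0 0 0;1 0 0 0.004 0 0 0;1 0 0 0.004 0 0 0")

```text
time_s: 56.68
eef_pos: [0.4008, -0.0398, 0.181]
eef_rot: [-0.0, 0.697, 0.717, -0.0]
wrist_force: [0.4, 0.2, -2.9]
opening: 0.067
grasp_force: 58.9
```

Call:
servo_tool(series="1 0 0 0.002 0 0 0;1 0 0 0.002 0 0 0;1 0 0 0.002 0 0 0")

```text
time_s: 56.93
eef_pos: [0.4021, -0.0401, 0.1804]
eef_rot: [0.001, 0.697, 0.717, 0.001]
wrist_force: [0.0, 0.6, 4.6]
opening: 0.071
grasp_force: 59.7
```

Call:
servo_tool(series="1 0 0 0.001 0 0 0;1 0 0 0.001 0 0 0;1 0 0 0.001 0 0 0")

```text
time_s: 57.18
eef_pos: [0.4028, -0.0403, 0.1803]
eef_rot: [0.002, 0.697, 0.717, 0.001]
wrist_force: [-0.5, 2.7, 10.2]
opening: 0.066
grasp_force: 60.3
```

Call:
servo_tool(series="1 0 0 0.001 0 0 0;1 0 0 0.001 0 0 0;1 0 0 0.001 0 0 0")

```text
time_s: 57.43
eef_pos: [0.4037, -0.0405, 0.1803]
eef_rot: [0.003, 0.697, 0.717, 0.002]
wrist_force: [-1.1, 2.4, 16.6]
opening: 0.072
grasp_force: 60.8
```

Call:
servo_tool(series="1 0 0 -0.003 0 0 0;1 0 0.006 -0.003 0 0 0;1 0 0.014 -0.003 0 0 0;1 0 0.022 -0.0025 0 0 0;1 0 0.030 -0.0015 0 0 0;1 0 0.040 0.0015 0 0 0;1 0 0.050 0.0045 0 0 0;1 0 0.059 0.008 0 0 0;1 0 0.068 0.0125 0 0 0;1 0 0.077 0.0185 0 0 0;1 0 0.0847 0.0246 0 0 0;1 0 0.0847 0.0246 0 0 0")

```text
time_s: 58.43
eef_pos: [0.4871, -0.0374, 0.1512]
eef_rot: [-0.0, 0.697, 0.717, 0.0]
wrist_force: [1.6, -0.2, 0.8]
opening: 0.068
grasp_force: 59.2
```

```bash
cat >> h.py <<'E'
def prof(xl,yl,zl,n='scene',ax=2,st=.015):
    c=cam(n);P=pts(c); m=(P[...,0]>xl[0])&(P[...,0]<xl[1])&(P[...,1]>yl[0])&(P[...,1]<yl[1])&(P[...,2]>zl[0])&(P[...,2]<zl[1]); Q=P[m]
    L=(xl,yl,zl)[ax]
    for a0 in np.arange(L[0],L[1],st):
        s=Q[(Q[:,ax]>=a0)&(Q[:,ax]<a0+st)]
        if len(s)>3: print(round(a0,3),len(s),*['xyz'[k]+str(np.percentile(s[:,k],[5,50,95]).round(3)) for k in range(3) if k!=ax])
E
python3 - <<'E'
from h import *
print(now(),ctrl.get_obs()['wrist_force'].round(1)); prof((.33,.56),(-.10,.01),(.008,.11))
E
```

```text
(np.float64(0.4871), np.float64(-0.0374), np.float64(0.1512), np.float64(91.66)) [ 1.6 -0.2  0.8]
0.008 45 x[0.405 0.424 0.434] y[-0.063 -0.019 -0.014]
0.023 53 x[0.407 0.438 0.449] y[-0.059 -0.02  -0.014]
0.038 52 x[0.426 0.453 0.463] y[-0.059 -0.02  -0.013]
0.053 59 x[0.44  0.468 0.48 ] y[-0.058 -0.019 -0.013]
0.068 78 x[0.462 0.488 0.493] y[-0.06  -0.027 -0.013]
0.083 161 x[0.465 0.49  0.495] y[-0.062 -0.04  -0.014]
0.098 31 x[0.488 0.491 0.494] y[-0.061 -0.025 -0.016]
```

Call:
servo_tool(series="1 0 0.007 0.007 0 0 0;1 0 0.014 0.015 0 0 0;1 0 0.0203 0.0226 0 0 0;1 0 0.026 0.032 0 0 0;1 0 0.030 0.041 0 0 0;1 0 0.034 0.0497 0 0 0;1 0 0.037 0.060 0 0 0;1 0 0.039 0.070 0 0 0;1 0 0.040 0.077 0 0 0;1 0 0.040 0.077 0 0 0;1 0 0.040 0.077 0 0 0;1 0 0.040 0.077 0 0 0")

```text
time_s: 59.48
eef_pos: [0.5251, -0.0362, 0.0754]
eef_rot: [-0.0, 0.697, 0.717, -0.0]
wrist_force: [-1.0, -1.0, -1.2]
opening: 0.07
grasp_force: 59.1
```

Run:
```python
from h import *
print(now(),ctrl.get_obs()['wrist_force'].round(1)); prof((.33,.56),(-.10,.01),(.008,.07),ax=0)
```

```text
(np.float64(0.5251), np.float64(-0.0362), np.float64(0.0754), np.float64(91.65)) [-1.  -1.  -1.2]
0.405 25 y[-0.065 -0.029 -0.015] z[0.014 0.019 0.028]
0.42 77 y[-0.065 -0.033 -0.015] z[0.014 0.025 0.028]
0.435 75 y[-0.063 -0.029 -0.014] z[0.011 0.021 0.028]
0.45 76 y[-0.057 -0.03  -0.014] z[0.01  0.025 0.028]
0.465 74 y[-0.052 -0.028 -0.014] z[0.012 0.026 0.029]
0.48 59 y[-0.043 -0.024 -0.013] z[0.01  0.02  0.029]
0.495 70 y[-0.06  -0.025 -0.012] z[0.011 0.023 0.028]
0.51 89 y[-0.059 -0.037 -0.014] z[0.018 0.021 0.065]
0.525 133 y[-0.061 -0.029 -0.016] z[0.026 0.049 0.065]
0.54 23 y[-0.045 -0.037 -0.031] z[0.058 0.064 0.07 ]
```

Call:
servo_tool(series="1 0 0 0.0015 0 0 0;1 0 0 0.0015 0 0 0;0.4 0 0 0.0015 0 0 0;0.4 0 0 0.0015 0 0 0;0.4 0 0 0.0015 0 0 0;0.4 0 0 0.0015 0 0 0;0.4 0 0 -0.02 0 0 0;0.4 0 0 -0.05 0 0 0;0.4 0 0 -0.08 0 0 0;0.4 0 0 -0.1 0 0 0;0.4 0 0 -0.1 0 0 0;0.4 0 0 -0.1 0 0 0")

```text
time_s: 60.53
eef_pos: [0.5265, -0.0365, 0.177]
eef_rot: [0.002, 0.697, 0.717, 0.001]
wrist_force: [-0.1, -0.0, -0.9]
opening: 0.302
grasp_force: 0.0
```

Run:
```python
from h import *
print(now(),ctrl.get_obs()['wrist_force'].round(1)); prof((.33,.58),(-.10,.03),(.006,.09),ax=0,st=.01)
c=cam('scene'); P=pts(c); I=c['img'].astype(int)
m=(P[...,0]>.38)&(P[...,0]<.54)&(abs(P[...,1]+.04)<.05)&(P[...,2]>.02)&(P[...,2]<.04)&(I.min(-1)>150)
Q=P[m]; print(len(Q),cv2.minAreaRect((Q[:,:2]*1000).astype(np.float32)),np.median(Q,0))
```

```text
(np.float64(0.5265), np.float64(-0.0365), np.float64(0.177), np.float64(91.66)) [-0.1 -0.  -0.9]
0.41 23 y[-0.065 -0.024 -0.015] z[0.009 0.017 0.028]
0.42 51 y[-0.057 -0.035 -0.015] z[0.01  0.024 0.029]
0.43 53 y[-0.065 -0.031 -0.015] z[0.01  0.023 0.027]
0.44 59 y[-0.066 -0.03  -0.015] z[0.01  0.022 0.028]
0.45 52 y[-0.065 -0.032 -0.014] z[0.011 0.024 0.027]
0.46 50 y[-0.055 -0.028 -0.014] z[0.01  0.024 0.027]
0.47 54 y[-0.059 -0.029 -0.014] z[0.012 0.024 0.027]
0.48 51 y[-0.052 -0.027 -0.013] z[0.009 0.023 0.028]
0.49 32 y[-0.034 -0.02  -0.013] z[0.008 0.019 0.027]
0.5 59 y[-0.061 -0.039 -0.013] z[0.01  0.023 0.027]
0.51 53 y[-0.06  -0.042 -0.014] z[0.015 0.019 0.023]
0.52 75 y[-0.059 -0.035 -0.015] z[0.019 0.042 0.055]
0.53 69 y[-0.06  -0.039 -0.017] z[0.028 0.05  0.055]
0.56 23 y[-0.016 -0.     0.026] z[0.037 0.048 0.056]
0.57 477 y[-0.093 -0.036  0.02 ] z[0.034 0.044 0.057]
173 ((466.1616516113281, -40.39122772216797), (86.76502227783203, 34.75130844116211), 7.088549613952637) [ 0.46144755 -0.03833922  0.02618633]
```

Run:
```python
from h import *
plan6((.4255,-.0392,.12,181.6))
```

```text
(0.4255, -0.0392, 0.12, 181.6) -> [-0.0003 -0.0993  0.0547] rot [-4.000e-02 -8.000e-02 -8.995e+01]
```

Call:
servo_tool(series="-0.06 0 -0.03 0 0 0 -7;-0.06 0 -0.06 0 0 0 -14;-0.06 0 -0.0993 0 0 0 -85.5;-0.06 0 -0.0993 0 0 0 -85.5;-0.06 0 -0.0993 0 0 0 -85.5;-0.06 0 -0.0993 0 0 0 -85.5;-0.06 0 -0.0993 0 0 0 -85.5;-0.06 0 -0.0993 0 0 0 -85.5;-0.06 0 -0.0993 0.055 0 0 -85.5;-0.06 0 -0.0993 0.055 0 0 -85.5;-0.06 0 -0.0993 0.055 0 0 -85.5;-0.06 0 -0.0993 0.055 0 0 -85.5")

```text
time_s: 61.63
eef_pos: [0.4239, -0.0382, 0.1175]
eef_rot: [-0.003, 0.022, 1.0, 0.001]
wrist_force: [-0.1, -0.1, 0.2]
opening: 0.531
grasp_force: 0.0
```

Call:
servo_tool(series="-0.06 0 0 0 0 0 -4.5;-0.06 0 0 0 0 0 -4.5;-0.06 0 0 0 0 0 -4.5;-0.06 0 0 0 0 0 -4.5;-0.06 0 0 0 0 0 -4.5")

```text
time_s: 62.05
eef_pos: [0.426, -0.0391, 0.1202]
eef_rot: [-0.0, -0.014, 1.0, 0.0]
wrist_force: [-0.6, 0.1, 0.8]
opening: 0.533
grasp_force: 0.0
```

Run:
```python
from h import *
print(ctrl.get_obs()['q'].round(2)); print(now()); plan6((.4255,-.0392,.0455,181.6))
```

```text
[-0.37  0.03  2.08 -0.    1.03 -1.97]
(np.float64(0.426), np.float64(-0.0391), np.float64(0.1202), np.float64(181.55))
(0.4255, -0.0392, 0.0455, 181.6) -> [ 0.0005 -0.0002  0.0747] rot [ 0.01 -0.04 -0.05]
```

Call:
servo_tool(series="-0.06 0 0 0.03 0 0 0;-0.06 0 0 0.06 0 0 0;-0.06 0 0 0.072 0 0 0;-0.06 0 0 0.074 0 0 0;-0.06 0 0 0.075 0 0 0;-0.06 0 0 0.075 0 0 0;-0.06 0 0 0.075 0 0 0;-0.06 0 0 0.075 0 0 0")

```text
time_s: 62.72
eef_pos: [0.4273, -0.0395, 0.0466]
eef_rot: [0.001, -0.014, 1.0, -0.0]
wrist_force: [-0.4, 0.8, -0.4]
opening: 0.529
grasp_force: 0.0
```

Call:
servo_tool(series="0.9 0 0 0 0 0 0;0.9 0 0 0 0 0 0;0.9 0 0 0 0 0 0;0.9 0 0 0 0 0 0;0.9 0 0 0 0 0 0;0.9 0 0 0 0 0 0")

```text
time_s: 63.22
eef_pos: [0.427, -0.0394, 0.0464]
eef_rot: [0.001, -0.014, 1.0, -0.0]
wrist_force: [-1.4, 0.1, 7.1]
opening: 0.319
grasp_force: 58.6
```

Call:
servo_tool(series="0.9 -0.0022 0 -0.0069 0 5 0;0.9 -0.005 0 -0.0136 0 10 0;0.9 -0.0084 0 -0.02 0 15 0;0.9 -0.0123 0 -0.0261 0 20 0;0.9 -0.0168 0 -0.0317 0 25 0;0.9 -0.0217 0 -0.0371 0 30 0;0.9 -0.0271 0 -0.0419 0 35 0;0.9 -0.0328 0 -0.0463 0 40 0;0.9 -0.0359 0 -0.0483 0 42.5 0;0.9 -0.0359 0 -0.0483 0 42.5 0;0.9 -0.0359 0 -0.0483 0 42.5 0;0.9 -0.0359 0 -0.0483 0 42.5 0")

```text
time_s: 64.22
eef_pos: [0.4619, -0.038, 0.0936]
eef_rot: [-0.362, -0.013, 0.932, -0.005]
wrist_force: [0.6, -0.1, -2.5]
opening: 0.322
grasp_force: 59.4
```

Run:
```python
from h import *
o=ctrl.get_obs(); print(now(),o['wrist_force'].round(1),o['q'].round(2),pose()[1].as_matrix()[:,2].round(3)); prof((.38,.545),(-.09,.01),(.004,.07),ax=0,st=.015)
```

```text
(np.float64(0.4619), np.float64(-0.038), np.float64(0.0936), np.float64(181.66)) [ 0.6 -0.1 -2.5] [-0.23  0.65  1.5  -0.17  1.72 -1.79] [-0.674 -0.019 -0.738]
0.395 4 y[-0.033 -0.021 -0.016] z[0.009 0.016 0.018]
0.41 49 y[-0.053 -0.029 -0.015] z[0.012 0.019 0.021]
0.425 54 y[-0.048 -0.028 -0.014] z[0.009 0.019 0.021]
0.44 58 y[-0.043 -0.026 -0.013] z[0.011 0.019 0.022]
0.455 119 y[-0.052 -0.033 -0.013] z[0.012 0.059 0.069]
0.47 137 y[-0.053 -0.033 -0.013] z[0.013 0.049 0.059]
0.485 122 y[-0.053 -0.031 -0.013] z[0.013 0.036 0.045]
0.5 106 y[-0.061 -0.037 -0.012] z[0.013 0.021 0.028]
0.515 98 y[-0.059 -0.037 -0.015] z[0.017 0.036 0.056]
0.53 61 y[-0.06  -0.041 -0.017] z[0.031 0.049 0.056]
```

Call:
servo_tool(series="0.9 -0.0016 0 -0.0048 0 3.5 0;0.9 -0.0033 0 -0.0096 0 7 0;0.9 -0.0033 0 -0.0096 0 7 0;0.9 -0.0033 0 -0.0096 0 7 0;0.9 -0.0033 0 -0.0096 0 7 0")

```text
time_s: 64.68
eef_pos: [0.4704, -0.0378, 0.0992]
eef_rot: [-0.418, -0.013, 0.908, -0.006]
wrist_force: [-2.5, -0.0, 4.5]
opening: 0.323
grasp_force: 59.7
```

Run:
```python
from h import *
o=ctrl.get_obs(); print(now(),o['wrist_force'].round(1)); prof((.38,.545),(-.09,.01),(.004,.07),ax=0,st=.015)
```

```text
(np.float64(0.4704), np.float64(-0.0378), np.float64(0.0992), np.float64(181.64)) [-2.5 -0.   4.5]
0.41 55 y[-0.052 -0.029 -0.014] z[0.021 0.03  0.032]
0.425 65 y[-0.049 -0.028 -0.014] z[0.02  0.029 0.032]
0.44 59 y[-0.042 -0.025 -0.013] z[0.017 0.027 0.03 ]
0.455 63 y[-0.039 -0.024 -0.013] z[0.014 0.025 0.068]
0.47 149 y[-0.052 -0.033 -0.014] z[0.018 0.058 0.068]
0.485 146 y[-0.053 -0.034 -0.013] z[0.016 0.042 0.053]
0.5 109 y[-0.059 -0.03  -0.012] z[0.015 0.023 0.038]
0.515 56 y[-0.056 -0.036 -0.015] z[0.018 0.021 0.054]
0.53 110 y[-0.06  -0.042 -0.016] z[0.03  0.05  0.056]
```

Call:
servo_tool(series="0.9 0.0009 0 0.004 0 -2.8 0;0.9 0.0017 0 0.0078 0 -5.5 0;0.9 0.0017 0 0.0078 0 -5.5 0;0.9 0.0017 0 0.0078 0 -5.5 0;-0.06 0.0017 0 0.0078 0 -5.5 0;-0.06 0.0017 0 0.0078 0 -5.5 0;-0.06 0.0017 0 0.0078 0 -5.5 0;-0.06 0.0017 0 0.0078 0 -5.5 0;-0.06 0.0017 0 0.0078 0 -5.5 0")

```text
time_s: 65.48
eef_pos: [0.4642, -0.038, 0.0946]
eef_rot: [-0.375, -0.013, 0.927, -0.005]
wrist_force: [-0.2, 0.0, -0.2]
opening: 0.53
grasp_force: 0.0
```

Call:
servo_tool(series="-0.06 0 0 -0.03 0 0 0;-0.06 0 0 -0.06 0 0 0;-0.06 0 0 -0.09 0 -7 0;-0.06 0 0 -0.12 0 -14 0;-0.06 0 0 -0.12 0 -21 0;-0.06 0 0 -0.12 0 -28 0;-0.06 0 0 -0.12 0 -35 0;-0.06 0 0 -0.12 0 -40 0;-0.06 0 0 -0.12 0 -44 0;-0.06 0 0 -0.12 0 -44 0;-0.06 0 0 -0.12 0 -44 0")

```text
time_s: 66.4
eef_pos: [0.5468, -0.0357, 0.1816]
eef_rot: [-0.001, -0.014, 1.0, -0.0]
wrist_force: [0.3, 0.5, 0.3]
opening: 0.531
grasp_force: 0.0
```

Run:
```python
from h import *
o=ctrl.get_obs(); print(now(),o['wrist_force'].round(1),pose()[1].as_matrix()[:,2].round(3)); prof((.38,.55),(-.09,.01),(.004,.1),ax=0,st=.015)
for n in('top','scene'):
    c=cam(n);P=pts(c); m=(P[...,0]>.515)&(P[...,0]<.55)&(abs(P[...,1]+.04)<.045)&(P[...,2]>.042)&(P[...,2]<.07); Q=P[m]
    if len(Q): print(n,len(Q),Q.mean(0).round(4),np.percentile(Q[:,1],[3,97]).round(3),np.percentile(Q[:,0],[3,97]).round(3))
plan6((.53,-.0385,.15,91.6))
```

```text
(np.float64(0.5468), np.float64(-0.0357), np.float64(0.1816), np.float64(181.62)) [0.3 0.5 0.3] [-0.001 -0.    -1.   ]
0.41 50 y[-0.052 -0.029 -0.014] z[0.008 0.017 0.019]
0.425 68 y[-0.048 -0.029 -0.014] z[0.012 0.018 0.082]
0.44 154 y[-0.054 -0.035 -0.014] z[0.013 0.07  0.083]
0.455 137 y[-0.052 -0.034 -0.014] z[0.016 0.058 0.068]
0.47 132 y[-0.053 -0.033 -0.013] z[0.014 0.045 0.054]
0.485 100 y[-0.051 -0.031 -0.012] z[0.011 0.036 0.043]
0.5 104 y[-0.06  -0.039 -0.012] z[0.012 0.021 0.027]
0.515 136 y[-0.059 -0.035 -0.015] z[0.018 0.042 0.056]
0.53 29 y[-0.061 -0.056 -0.019] z[0.032 0.049 0.054]
top 86 [ 0.5244 -0.0356  0.0542] [-0.058 -0.013] [0.521 0.528]
scene 87 [ 0.5279 -0.0372  0.0513] [-0.061 -0.015] [0.523 0.532]
(0.53, -0.0385, 0.15, 91.6) -> [ 0.018  -0.0022  0.0312] rot [-6.000e-02 -6.000e-02  9.005e+01]
```

Call:
servo_tool(series="0.4 0.0208 -0.001 0 0 0 85.5;0.4 0.0208 -0.001 0 0 0 85.5;0.4 0.0208 -0.001 0 0 0 85.5;0.4 0.0208 -0.001 0 0 0 85.5;0.4 0.0208 -0.001 0 0 0 85.5;0.4 0.0208 -0.001 0 0 0 85.5;0.4 0.0208 -0.001 0 0 0 85.5;0.4 0.0208 -0.001 0 0 0 85.5;0.4 0.0208 -0.001 0 0 0 85.5;0.4 0.0208 -0.001 0 0 0 85.5;0.4 0.0208 -0.001 0 0 0 85.5;0.4 0.0208 -0.001 0 0 0 85.5")

```text
time_s: 67.55
eef_pos: [0.5272, -0.0373, 0.1808]
eef_rot: [-0.001, 0.67, 0.742, -0.001]
wrist_force: [-0.6, 0.7, -1.4]
opening: 0.301
grasp_force: 0.0
```

Call:
servo_tool(series="0.4 0 0 0 0 0 4.5;0.4 0 0 0 0 0 4.5;0.4 0 0 0 0 0 4.5;0.4 0 0 0 0 0 4.5;0.4 0 0 0.03 0 0 4.5;0.4 0 0 0.06 0 0 4.5;0.4 0 0 0.09 0 0 4.5;0.4 0 0 0.108 0 0 4.5;0.4 0 0 0.108 0 0 4.5;0.4 0 0 0.108 0 0 4.5;0.4 0 0 0.108 0 0 4.5")

```text
time_s: 68.47
eef_pos: [0.5277, -0.0375, 0.0744]
eef_rot: [0.001, 0.697, 0.717, 0.0]
wrist_force: [-0.3, 0.4, -0.7]
opening: 0.306
grasp_force: 0.0
```

Call:
servo_tool(series="1 0 0 0 0 0 0;1 0 0 0 0 0 0;1 0 0 0 0 0 0;1 0 0 0 0 0 0;1 0 0 0 0 0 0;1 0 0 0 0 0 0")

```text
time_s: 68.97
eef_pos: [0.5282, -0.0376, 0.0752]
eef_rot: [0.002, 0.697, 0.717, 0.001]
wrist_force: [-0.9, 0.6, 5.8]
opening: 0.062
grasp_force: 58.9
```

Call:
servo_tool(series="1 0 -0.001 -0.015 0 0 0;1 0 -0.004 -0.03 0 0 0;1 0 -0.009 -0.045 0 0 0;1 0 -0.0155 -0.058 0 0 0;1 0 -0.024 -0.071 0 0 0;1 0 -0.034 -0.083 0 0 0;1 0 -0.044 -0.095 0 0 0;1 0 -0.052 -0.108 0 0 0;1 0 -0.058 -0.12 0 0 0;1 0 -0.062 -0.132 0 0 0;1 0 -0.065 -0.145 0 0 0;1 0 -0.065 -0.15 0 0 0")

```text
time_s: 69.97
eef_pos: [0.4619, -0.0392, 0.2253]
eef_rot: [0.001, 0.697, 0.717, 0.001]
wrist_force: [0.6, -0.2, -2.4]
opening: 0.063
grasp_force: 59.1
```

Call:
servo_tool(series="1 0 0 0 0 0 0;1 0 0 0 0 0 0;1 0 0 0 0 0 0;1 0 0 0 0 0 0;1 0 0 0 0 0 0;1 0 0 0 0 0 0")

```text
time_s: 70.47
eef_pos: [0.4614, -0.039, 0.2226]
eef_rot: [-0.001, 0.697, 0.717, -0.0]
wrist_force: [0.4, 0.4, -1.9]
opening: 0.064
grasp_force: 59.2
```

Run:
```python
from h import *
o=ctrl.get_obs(); print(now(),o['wrist_force'].round(1)); prof((.33,.53),(-.10,.02),(.02,.2))
```

```text
(np.float64(0.4614), np.float64(-0.039), np.float64(0.2226), np.float64(91.66)) [ 0.4  0.4 -1.9]
0.035 52 x[0.472 0.48  0.483] y[-0.063 -0.035 -0.013]
0.05 132 x[0.405 0.48  0.483] y[-0.061 -0.035 -0.012]
0.065 147 x[0.41  0.478 0.481] y[-0.062 -0.034 -0.013]
0.08 144 x[0.421 0.476 0.48 ] y[-0.062 -0.032 -0.013]
0.095 141 x[0.432 0.475 0.477] y[-0.062 -0.032 -0.013]
0.11 141 x[0.463 0.472 0.476] y[-0.063 -0.034 -0.013]
0.125 137 x[0.462 0.47  0.474] y[-0.062 -0.034 -0.013]
0.14 152 x[0.46  0.467 0.471] y[-0.064 -0.036 -0.013]
0.155 108 x[0.454 0.463 0.467] y[-0.062 -0.039 -0.015]
0.17 46 x[0.459 0.463 0.466] y[-0.061 -0.039 -0.016]
0.185 64 x[0.459 0.466 0.471] y[-0.063 -0.029 -0.016]
```

Call:
servo_tool(series="1 0 0 0.008 0 0 0;1 0 0 0.016 0 0 0;1 0 0 0.024 0 0 0;1 0 0 0.032 0 0 0;1 0 0 0.038 0 0 0;1 0 0 0.040 0 0 0;1 0 0 0.040 0 0 0;1 0 0 0.040 0 0 0;1 0 0 0.040 0 0 0")

```text
time_s: 71.27
eef_pos: [0.4617, -0.0391, 0.1832]
eef_rot: [0.0, 0.697, 0.717, 0.0]
wrist_force: [0.5, -0.0, -2.5]
opening: 0.061
grasp_force: 59.2
```

Call:
servo_tool(series="1 0 0 0.0015 0 0 0;1 0 0 0.0015 0 0 0;1 0 0 0.0015 0 0 0")

```text
time_s: 71.52
eef_pos: [0.4621, -0.0393, 0.1823]
eef_rot: [0.001, 0.697, 0.717, 0.0]
wrist_force: [-0.0, 0.5, 3.4]
opening: 0.063
grasp_force: 59.6
```

Call:
servo_tool(series="1 0 0 0.0015 0 0 0;1 0 0 0.0015 0 0 0;1 0 0 0.0015 0 0 0")

```text
time_s: 71.77
eef_pos: [0.463, -0.0395, 0.182]
eef_rot: [0.002, 0.697, 0.717, 0.001]
wrist_force: [-0.6, 1.0, 10.3]
opening: 0.063
grasp_force: 60.4
```

Call:
servo_tool(series="1 0 -0.003 -0.002 0 0 0;1 0 -0.006 -0.002 0 0 0;1 0 -0.010 -0.0015 0 0 0;1 0 -0.014 -0.001 0 0 0;1 0 -0.018 0 0 0 0;1 0 -0.018 0 0 0 0;1 0 -0.018 0 0 0 0")

```text
time_s: 72.35
eef_pos: [0.4432, -0.0397, 0.1803]
eef_rot: [0.0, 0.697, 0.717, -0.0]
wrist_force: [-1.5, -0.2, 3.8]
opening: 0.064
grasp_force: 59.8
```

Run:
```python
from h import *
o=ctrl.get_obs(); print(now(),o['wrist_force'].round(1)); face()
```

```text
(np.float64(0.4432), np.float64(-0.0397), np.float64(0.1803), np.float64(91.64)) [-1.5 -0.2  3.8]
face n 655 of 803 x at z=0 0.4785 yaw deg of normal 2.6 lean rad 0.264 y range [-0.065 -0.014] z [0.015 0.098]
```

Leaning cleanly with no foot slip. I continue back about 13 mm.

Call:
servo_tool(series="1 0 -0.004 0.0005 0 0 0;1 0 -0.008 0.001 0 0 0;1 0 -0.011 0.0015 0 0 0;1 0 -0.013 0.002 0 0 0;1 0 -0.013 0.002 0 0 0;1 0 -0.013 0.002 0 0 0")

```text
time_s: 72.9
eef_pos: [0.4303, -0.0399, 0.1779]
eef_rot: [-0.0, 0.697, 0.717, -0.0]
wrist_force: [0.0, -1.4, -1.8]
opening: 0.064
grasp_force: 59.3
```

Run:
```python
from h import *
o=ctrl.get_obs(); print(now(),o['wrist_force'].round(1)); face()
```

```text
(np.float64(0.4303), np.float64(-0.0399), np.float64(0.1779), np.float64(91.64)) [ 0.  -1.4 -1.8]
face n 696 of 840 x at z=0 0.4787 yaw deg of normal 2.8 lean rad 0.368 y range [-0.065 -0.013] z [0.014 0.098]
```

Call:
servo_tool(series="1 0 -0.001 0.001 0 0 0;1 0 -0.001 0.0015 0 0 0;1 0 -0.001 0.0015 0 0 0;0.7 0 -0.001 0.0015 0 0 0;0.5 0 -0.001 0.0015 0 0 0;0.4 0 -0.001 0.0015 0 0 0;0.4 0 -0.001 0.0015 0 0 0;0.4 0 -0.001 0.0015 0 0 0;0.4 0 -0.001 0.0015 0 0 0")

```text
time_s: 73.7
eef_pos: [0.4296, -0.04, 0.1766]
eef_rot: [-0.0, 0.697, 0.717, -0.0]
wrist_force: [0.7, -0.5, 1.6]
opening: 0.3
grasp_force: 0.0
```

Run:
```python
from h import *
o=ctrl.get_obs(); print(now(),o['wrist_force'].round(1)); face(); prof((.38,.48),(-.08,.0),(.10,.17),ax=2,st=.01)
```

```text
(np.float64(0.4296), np.float64(-0.04), np.float64(0.1766), np.float64(91.65)) [ 0.7 -0.5  1.6]
face n 701 of 836 x at z=0 0.4784 yaw deg of normal 2.0 lean rad 0.37 y range [-0.066 -0.014] z [0.014 0.098]
0.1 108 x[0.43  0.437 0.442] y[-0.063 -0.038 -0.014]
0.11 88 x[0.424 0.431 0.435] y[-0.064 -0.041 -0.016]
0.12 26 x[0.429 0.431 0.433] y[-0.062 -0.023 -0.016]
0.13 25 x[0.429 0.431 0.435] y[-0.061 -0.024 -0.017]
0.14 20 x[0.428 0.433 0.435] y[-0.064 -0.021 -0.018]
0.15 78 x[0.415 0.433 0.453] y[-0.05  -0.034 -0.019]
0.16 60 x[0.414 0.447 0.459] y[-0.046 -0.038 -0.031]
```

Call:
servo_tool(series="0.3 0 0 -0.004 0 0 0;0.3 0 0 -0.01 0 0 0;0.3 0 0 -0.018 0 0 0;0.3 0 0 -0.028 0 0 0;0.3 0 0 -0.04 0 0 0;0.3 0 0 -0.055 0 0 0;0.3 0 0 -0.07 0 0 0;0.3 0 0 -0.09 0 0 0;0.3 0 0 -0.1 0 0 0;0.3 0 0 -0.1 0 0 0")

```text
time_s: 74.63
eef_pos: [0.4312, -0.0406, 0.28]
eef_rot: [0.003, 0.697, 0.717, 0.001]
wrist_force: [0.4, 0.2, 0.7]
opening: 0.351
grasp_force: 0.0
```

Run:
```python
from h import *
face()
```

```text
face n 690 of 832 x at z=0 0.4783 yaw deg of normal 2.8 lean rad 0.363 y range [-0.065 -0.013] z [0.015 0.098]
```

Call:
servo_tool(series="0.3 0.03 0 0 0 0 0;0.3 0.07 0 0 0 0 0;0.3 0.11 0 0 0 0 0;0.3 0.15 0 0 0 0 0;0.3 0.19 0 0 0 0 0;0.3 0.23 0 0 0 0 0;0.3 0.26 0 0 0 0 0;0.3 0.28 0 0 0 0 0;0.3 0.28 0 0 0 0 0;0.3 0.28 0 0 0 0 0;0.3 0.28 0 0 0 0 0")

```text
time_s: 75.6
eef_pos: [0.4211, 0.2393, 0.2757]
eef_rot: [-0.0, 0.697, 0.717, -0.001]
wrist_force: [-0.2, 0.3, 0.4]
opening: 0.349
grasp_force: 0.0
```

Run:
```python
from h import *
print(now()); face(); tray()
c=cam('scene'); t=cam('top')
a=cv2.resize(c['img'][150:350,130:400],(540,400)); b=cv2.resize(t['img'][170:330,230:560],(412,200))
b=cv2.copyMakeBorder(b,0,0,0,128,0)
cv2.imwrite('pics/fin2.png',np.vstack([a,b])[:600,:,::-1])
```

```text
(np.float64(0.4211), np.float64(0.2393), np.float64(0.2757), np.float64(91.67))
face n 708 of 839 x at z=0 0.4784 yaw deg of normal 3.0 lean rad 0.368 y range [-0.066 -0.014] z [0.015 0.098]
pad [ 0.626 -0.069  0.046] [[0.624, -0.042, 0.046], [0.628, -0.1, 0.047]]
pad [ 0.612 -0.004  0.046] [[0.61, 0.023, 0.045], [0.614, -0.033, 0.046]]
pad [ 0.672 -0.066  0.046] [[0.671, -0.038, 0.046], [0.674, -0.096, 0.047]]
pad [0.668 0.006 0.046] [[0.666, 0.03, 0.047], [0.67, -0.018, 0.046]]
knob 67 [0.6379 0.0698 0.0717]
```

View pics/fin2.png

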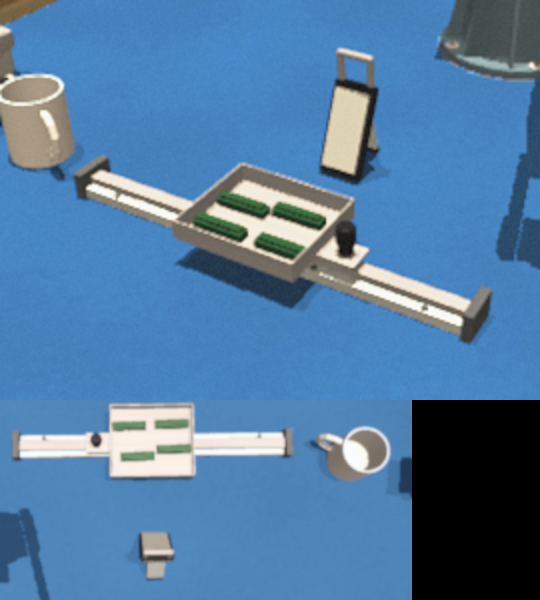

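The lamp stands on its open stand at (350,125), squarely facing the tray. The four pads lie flat in the tray, which is in its notch, and the mug is untouched. Handing in.

```bash
python3 -c "
from bench import ctrl
print(ctrl.hand_in())"
```

```text
the job is handed in; nothing more can be done
None
```

I handed the job in: the four pads present lie flat in the tray, the tray sits in its half-way notch, and the lamp stands on its open stand facing the tray from about 18 cm, after one tip-over during release that I had to redo.

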